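Trade egg cup and pastry wheel past the cabinet's safety catch

TASK

The egg cup and the pastry wheel are to trade places. The cabinet's sliding top door is stopped ajar by a spring safety catch: reach down through the door gap and hold the catch down while you slide the door fully open, then lay the pastry wheel on the pastry board and stand the egg cup upright on the cabinet's floor. Set the egg cup down without dropping or tipping it over, leave the door fully open, and leave the bowl and the jar where they are.

Things in the scene. Friction and masses are not known exactly. Their poses are not given: they have to be found in the camera images.
- cabinet: Low wooden counter-top cabinet, 282 (x) by 550 (y) mm. Origin at counter level under the centre of its open-topped well; y to the left along the two metal tracks, z up. Well inside x +-125, y +-130 mm, grey floor at 45 mm, wall tops at 100 mm, tracks (x +-135 mm) to 113 mm. Left of it (y 130 to 408 mm) the closed half, top at 100 mm. The flat metal door slides to +y over that half.
- door (a joint): Opening of the sliding door, m: 0 shut, 0.25 fully open (stop). Starts ajar 54 to 63 mm; the gap, this wide, lies between the well's right wall (cabinet y -130 mm) and the door's right edge. The catch stops it at about 64 mm. Friction 1.5 N; stays where left. No handle: push its right edge to the left, e.g. with the closed fingers that press the catch.
- door_edge (a point): Top of the door at the middle of its right edge; moves with it. Door 10 mm thick, top 111 and underside 101 mm above the cabinet's origin; a lip 6 mm thick hangs 10 mm below the underside along the whole right edge.
- catch (a joint): How far the catch is pressed down, m: 0 at rest, 0.012 at its stop. Spring: 3 N to start, 6 N at the stop; it springs back. The door's lip is free once it is pressed over 6 mm (aim for 9 to 10); keep it pressed until the door is past 80 mm, then the lip rides on over the noses.
- catch_pad (a point): Centre of the top of the catch's flat black plate, 112 (cabinet x) by 78 (y) mm, 5 thick, seen through the gap; at rest 89 mm above the cabinet's origin, at cabinet y -85 mm, x varies. Two noses (12 mm square, 8 tall; 50 mm to either side in x, 31 mm left in y) block the lip; between them 88 mm is clear: fingers pressing the plate can slide left with the door.
- board: Dark wooden pastry board lying on the counter, fixed, 200 (x) by 240 (y) by 14 mm; origin at the centre of its underside.
- egg_cup: White ceramic egg cup, standing on the board: 48 mm tall, foot 38 mm across, thin waist 22 mm at 10 mm height, bowl 46 to 48 mm across from 27 mm height to the rim; 90 g. Origin at the centre of its foot's underside, z up.
- pastry_wheel: Beech pastry wheel lying flat on the cabinet's floor under the door; 148 mm long, 110 g. Origin at the centre of its handle, mid thickness (10 mm above what it lies on); x along the handle towards the wheel, z up. Handle 90 (x) by 22 (y) by 20 mm; the wheel, a flat disc 42 mm across, 6 thick, is centred 82 mm along +x, axis z.
- bowl: Plastic bowl, bystander, 130 mm across and 60 mm tall; origin under its centre. Leave it alone.
- jar: Glass jar with a metal lid, bystander, 66 mm across and 100 mm tall; origin under its centre. Leave it alone.
Not all that is in view belongs to the job. What is shaped like the egg_cup but brown or pink is not meant.

How it is judged (in metres and radians):
On the way, in this order (a step that is already met when the one before it is completed fails the run):
1. the door slides past the catch while the catch is down (value of joint catch above 0.004 m and value of joint door above 0.071 m), for 0.02 s.
2. the door is fully open (value of joint door above 0.225 m), for 0.1 s.
At the end, for the whole second after the job is handed in: Door open to within 25 mm of its stop; egg cup upright (0.12 rad) on the floor of the cabinet's well (foot within 5 mm of floor height); pastry wheel lying on the board, its handle's centre over the board at lying height (-5/+8 mm); both at rest (value of joint door above 0.225 m and x of egg_cup in the frame of cabinet between -0.125 and 0.125 m and y of egg_cup in the frame of cabinet between -0.13 and 0.13 m and z of egg_cup in the frame of cabinet between 0.04 and 0.05 m and angle between egg_cup's own z axis and vertical below 0.12 rad and linear speed of each of egg_cup, pastry_wheel below 0.02 m/s and x of pastry_wheel in the frame of board between -0.1 and 0.1 m and y of pastry_wheel in the frame of board between -0.12 and 0.12 m and z of pastry_wheel in the frame of board between 0.019 and 0.032 m); the robot touches nothing.
It fails at once if the egg cup is dropped (falling faster than 0.5 m/s, about 13 mm, out of the fingers) (linear speed of egg_cup above 0.5 m/s and contact force between egg_cup and the fingers below 0.1 N).
It fails at once if the egg cup is tipped over (angle between egg_cup's own z axis and vertical above 1 rad).
It fails at once if the bowl or the jar is moved by more than 30 mm (distance of any of bowl, jar from where it was at the start of the episode above 0.03 m).
It also fails if it takes over 72 s, if anything falls off the work surface, if the arm or the gripper's body presses on something with over 40 N, if the wrist force passes 120 N, or if a joint passes its speed limit or range.

ROBOT

A 7-joint arm with a two-finger parallel gripper is mounted at the origin on the work surface. World frame = base frame: x ahead of the robot, y to its left, z up, the work surface at z = 0. Lengths are in m, angles in degrees, forces in N, time in s.
With the tool pointing down it reaches from about 0.425 to 0.8 m from the base axis. Payload 8.3 kg.
Tool frame: the origin (TCP) lies at the very end of the fingers, on their centre line; the grasp point (between the pads) lies 19 mm behind it; z points along the fingers, y is the direction in which the jaws open and shut (so a half turn about z gives the same grasp; the last joint's range is limited). The gripper opens to 85 mm and grips with 20 to 120 N. Pads are 22 mm wide; open, the fingers measure 114 mm over their backs; the gripper's body (76 mm by 85 mm) begins 54 mm behind the grasp point. The pads swing forward as they close: fully open they stand 13 mm farther back than shut.
Start: joints at [-71.843, 21.967, 0.94, 78.501, -0.361, 79.538, -2.664], TCP at [0.232, 0.58, 0.197] pointing down, gripper open.
Joint ranges: [-169.22, 169.22], [-14.56, 117.87], [-87.37, 89.26], [10.42, 133.3], [-82.24, 262.24], [0.94, 117.77], [-172.7, 172.7]. Speed limits (degrees/s): [136.94, 136.94, 172.46, 172.46, 180, 180, 180].

INTERFACE

Orientations are given as a 3x3 rotation matrix whose columns are the frame's x, y, z axes.
In Python, from plant import telemetry, optics, sign_off, nets gives the robot as it stands. The module is installed in compiled form; this text tells all that it offers.
- The arm moves only by the tool servo_tool, never from a script. Its argument "increments" is a list of rows, each a list of 6 numbers: the shift along the tool's x, y, z in mm, then the turn, a rotation vector about the tool's x, y, z in rad. A call has 1 to 10 rows; each row is the pose to reach, as a shift and turn from the pose commanded when the call began, along the tool's axes at that moment; what a row does not reach only later rows make up. A row lasts 1/8 s, in which the tool goes at most 62.5 mm and 10.7 degrees, less where a joint would pass 70% of its speed; a pose out of reach is approached as far as the arm can. A call with a gripper value outside its range is refused whole. "gripper" is the closure in counts, from 0 (fully open) to 255 (shut), set as the call begins (left out, the last holds). The fingers move at their own pace and stop on an object; the grip force is fixed at half the most. Time passes only in rows, so rows that repeat a pose let the fingers close. It gives the time, the measured TCP pose, the force and the opening at its end, in the units of the state.
- telemetry.get_state(): the state, without advancing time (a new reading comes with each control period).
- optics.read_camera(name): name is "scene" or "top" or "wrist"; returns a dict with "img" (480x640x3 uint8, red, green, blue), "intrinsics" (3x3 intrinsics, pixels), "camera_from_world" (4x4, takes a point from world to camera coordinates). Camera axes: x right, y down, z forward; pixel columns grow to the right and rows downward; lengths in m; the calibration is good to about 2 mm. A picture is of the moment at which its call begins. There is no depth.
- sign_off(): hands the job in, once; it reports no verdict.
Trained networks look in the newest picture that a camera, given by its name, has taken for a name from the list of things; names that differ only in an ending like _2 or _b are one class to them, and where a whole thing is asked for, a point or a joint stands for the part that bears it (a point fixed in the world has none). Each returns a list of dicts, best first, with "confidence" (0 to 1); they miss things now and then, are a little off and sometimes report something else, mostly with a low value. They report only what shows in the picture. A call takes as long as a camera call. They do not tell look-alikes from the thing itself.
- nets.recognise(camera, label): "pixel" ([column, row] in pixels, amid what is visible of it).
- nets.cut_out(camera, label): "pixels" (480x640 bool, what is visible of it) and "pixel" ([column, row] in pixels, amid what is visible of it).
The state is a dict: "t": time; "q": joint angles; "qd": joint speeds; "joint_efforts": joint torques, N m; "eef_pos": TCP position; "orientation": TCP orientation; "wrist_force": force on the tool from outside, world axes, zero at the start; "torque": the same for the moment, N m; "finger_gap": finger opening in m.
Only numpy, scipy, OpenCV 4.12 (cv2) and the standard library are available. Lean on these libraries where they do the work, as an engineer would, in place of code of your own. Each camera call takes 0.05 s, during which the arm holds its last target.

## Working session

There is one attempt and no reset: what is moved stays moved. The work goes in short steps, Python scripts to look and compute and a tool call to move; the robot and the scene stay as the last step left them, time stands still between calls to the robot, and variables do not carry over. Pictures are saved under pics/ and viewed, and the job is handed in when it is done.

Besides the shell and the picture viewer there is one more tool, called after ">>>" in YAML: its name, and indented under it one key for each argument. servo_tool: Moves the arm, as the interface text tells. Its arguments: {"type":"object","properties":{"increments":{"type":"array","items":{"type":"array","items":{"type":"number"}}},"gripper":{"type":"number"}},"required":["increments"]}

```bash
ls; mkdir -p pics; cat > h.py <<'E'
import numpy as np, cv2
from plant import telemetry, optics, nets
def shot(c,name=None):
    r=optics.read_camera(c)
    if name: cv2.imwrite(f'pics/{name}.png',cv2.cvtColor(r['img'],cv2.COLOR_RGB2BGR))
    return r
def ray(r,px):
    K=np.array(r['intrinsics']);T=np.array(r['camera_from_world'])
    d=np.linalg.inv(K)@np.array([px[0],px[1],1.0]);R=T[:3,:3]
    return -R.T@T[:3,3], R.T@d
def at_z(r,px,z):
    o,d=ray(r,px); return o+d*(z-o[2])/d[2]
def tri(obs):
    A=np.zeros((3,3));b=np.zeros(3)
    for r,px in obs:
        o,d=ray(r,px);d=d/np.linalg.norm(d);P=np.eye(3)-np.outer(d,d);A+=P;b+=P@o
    x=np.linalg.solve(A,b)
    return x
def proj(r,p):
    K=np.array(r['intrinsics']);T=np.array(r['camera_from_world'])
    c=T[:3,:3]@np.array(p)+T[:3,3];u=K@c;return u[:2]/u[2]
E
python3 - <<'E'
from h import *
np.set_printoptions(precision=4,suppress=True)
s=telemetry.get_state();print(s)
for c in ['scene','top','wrist']:
    r=shot(c,c+'0')
    print(c,np.array(r['camera_from_world']).round(3).tolist(),np.array(r['intrinsics']).round(1).tolist())
    for l in ['cabinet','door','catch','board','egg_cup','pastry_wheel','bowl','jar']:
        print(l,[(np.round(d['pixel']).tolist(),round(d['confidence'],2)) for d in nets.recognise(c,l)][:5])
E
```

```text
pics
{'t': 0.0, 'q': array([-71.843 ,  22.0152,   0.9391,  78.5623,  -0.3617,  79.5352,
        -2.6646]), 'qd': array([-0.0922,  0.0481, -0.063 , -0.0541, -0.0048, -0.0541,  0.0337]), 'joint_efforts': array([ -0.0002, -62.7584,   0.8444, -37.1837,   0.0167,   0.0138,
        -0.    ]), 'eef_pos': array([0.2315, 0.58  , 0.1965]), 'orientation': array([[-0.9288,  0.3707, -0.0007],
       [ 0.3707,  0.9288, -0.0018],
       [-0.    , -0.0019, -1.    ]]), 'wrist_force': array([ 0.2193, -0.8192, -0.1906]), 'torque': array([-0.0244, -0.0082, -0.0225]), 'finger_gap': 0.08512403837122935}
scene [[0.511, 0.86, -0.002, -0.187], [0.585, -0.349, -0.732, -0.289], [-0.63, 0.373, -0.681, 1.348], [0.0, 0.0, 0.0, 1.0]] [[478.2, 0.0, 320.0], [0.0, 478.2, 243.7], [0.0, 0.0, 1.0]]
cabinet [([450.0, 217.0], 0.98), ([324.0, 362.0], 0.27)]
door [([435.0, 211.0], 0.8)]
catch []
board [([244.0, 292.0], 0.95)]
egg_cup [([162.0, 359.0], 0.96), ([183.0, 232.0], 0.87), ([269.0, 258.0], 0.85), ([241.0, 212.0], 0.8), ([321.0, 362.0], 0.62)]
pastry_wheel []
bowl [([322.0, 360.0], 0.61)]
jar [([435.0, 333.0], 0.93)]
top [[-0.025, -1.0, -0.007, -0.117], [-0.991, 0.026, -0.133, 0.571], [0.133, 0.003, -0.991, 0.927], [0.0, 0.0, 0.0, 1.0]] [[544.5, 0.0, 316.9], [0.0, 544.5, 242.4], [0.0, 0.0, 1.0]]
cabinet [([132.0, 244.0], 0.83)]
door [([152.0, 235.0], 0.95)]
catch [([247.0, 214.0], 0.65)]
board [([384.0, 278.0], 0.69)]
egg_cup [([424.0, 392.0], 0.98), ([489.0, 222.0], 0.86), ([353.0, 291.0], 0.72), ([351.0, 392.0], 0.63)]
pastry_wheel [([133.0, 241.0], 0.22)]
bowl [([363.0, 143.0], 0.92)]
jar [([257.0, 120.0], 0.95)]
wrist [[0.37, 0.929, -0.0, -0.625], [0.883, -0.352, 0.311, -0.042], [0.289, -0.115, -0.95, 0.38], [0.0, 0.0, 0.0, 1.0]] [[404.5, 0.0, 324.7], [0.0, 404.5, 240.4], [0.0, 0.0, 1.0]]
cabinet []
door []
catch []
board []
egg_cup []
pastry_wheel []
bowl []
jar []
```

View pics/scene0.png

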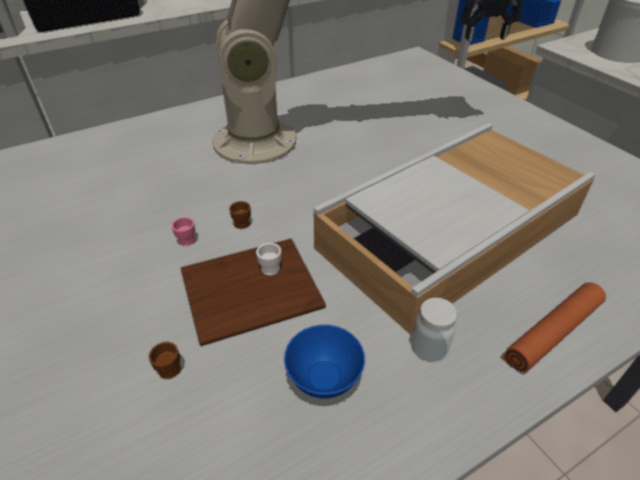

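View pics/top0.png

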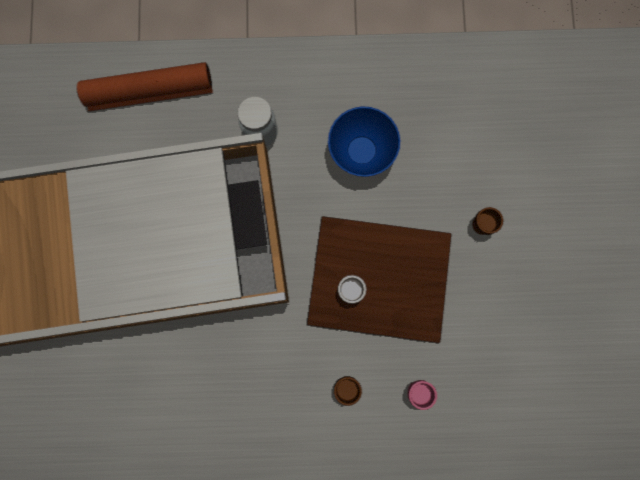

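View pics/wrist0.png

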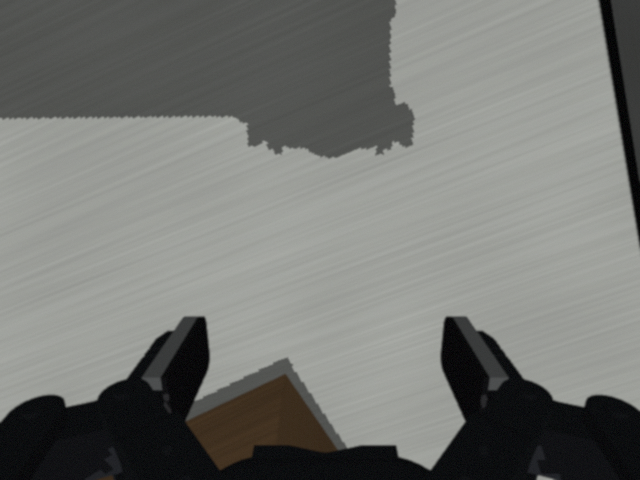

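```bash
python3 - <<'E'
from h import *
t=cv2.imread('pics/top0.png');s=cv2.imread('pics/scene0.png')
a=cv2.resize(t[120:320,200:300],None,fx=3,fy=3,interpolation=cv2.INTER_CUBIC)
b=cv2.resize(s[180:320,300:470],None,fx=3,fy=3,interpolation=cv2.INTER_CUBIC)
c=np.zeros((600,810,3),np.uint8);c[:600,:300]=a;c[:420,300:810]=b
cv2.imwrite('pics/crop1.png',c[:,:800])
E
```

```text
(no output)
```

View pics/crop1.png

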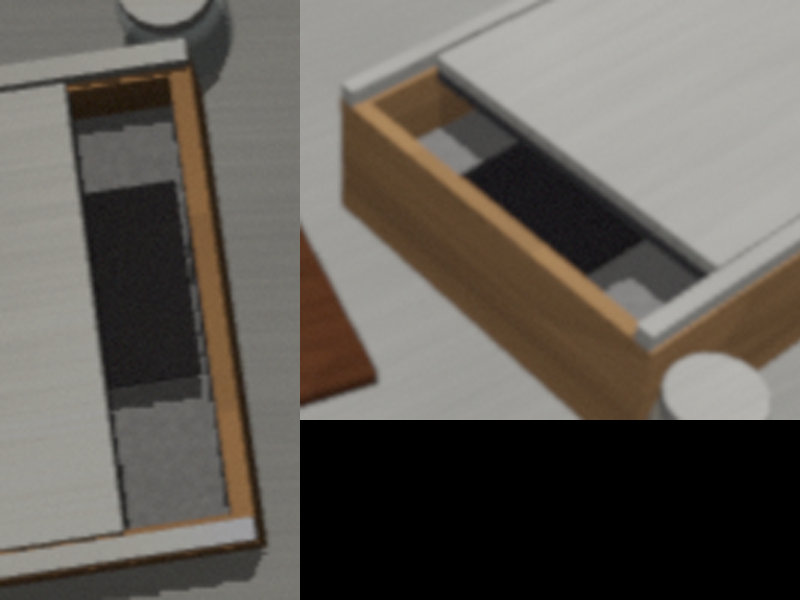

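```bash
cat >> h.py <<'E'
def Tc(p): 
    x,y,a=p;c,s=np.cos(a),np.sin(a)
    return np.array([[c,-s,0,x],[s,c,0,y],[0,0,1,0],[0,0,0,1.]])
E
python3 - <<'E'
from h import *
from scipy.optimize import least_squares
np.set_printoptions(precision=4,suppress=True)
rt=shot('top');rs=shot('scene')
tp=lambda x,y:np.array([200+x/3,120+y/3]); sp=lambda x,y:np.array([300+(x-300)/3,180+y/3])
obs=[(rt,tp(186,40),(.141,-.142,.113)),(rt,tp(188,62),(.129,-.142,.113)),(rt,tp(254,518),(-.129,-.142,.113)),(rt,tp(256,540),(-.141,-.142,.113)),
(rs,sp(343,86),(-.141,-.142,.113)),(rs,sp(637,325),(.129,-.142,.113)),(rs,sp(655,338),(.141,-.142,.113)),(rs,sp(357,98),(-.129,-.142,.113))]
f=lambda p:np.concatenate([proj(r,(Tc(p)@np.array([*c,1]))[:3])-u for r,u,c in obs])
r=least_squares(f,[.55,.1,0]);print(r.x,np.degrees(r.x[2]));print(f(r.x).reshape(-1,2))
T=Tc(r.x);Ti=np.linalg.inv(T)
# per-camera fits
for cam in(rt,rs):
    g=lambda p:np.concatenate([proj(r_,(Tc(p)@np.array([*c,1]))[:3])-u for r_,u,c in obs if r_ is cam]);print(least_squares(g,r.x).x)
loc=lambda R,px,z:(Ti@np.append(at_z(R,px,z),1))[:3]
print('door edge',loc(rt,tp(66,84),.111),loc(rt,tp(126,530),.111),loc(rs,sp(440,60),.111),loc(rs,sp(715,272),.111))
print('pad',loc(rt,tp(175,181),.089),loc(rt,tp(200,376),.089),loc(rs,sp(463,176),.089),loc(rs,sp(588,275),.089))
P=tri([(rt,tp(200,376)),(rs,sp(463,176))]);print(P,'pad near corner');P=tri([(rt,tp(175,181)),(rs,sp(588,275))]);print(P)
for nm,a,b in[('egg',(352,290),(269,255)),('bowl',(363,143),(322,360)),('jar',(255,113),(437,312))]:
    P=tri([(rt,a),(rs,b)]);print(nm,P)
m=nets.cut_out('top','egg_cup');m2=nets.cut_out('scene','egg_cup')
for d in m: ys,xs=np.where(d['pixels']);print('t',d['pixel'],d['confidence'],xs.min(),xs.max(),ys.min(),ys.max())
for d in m2: ys,xs=np.where(d['pixels']);print('s',d['pixel'],d['confidence'],xs.min(),xs.max(),ys.min(),ys.max())
E
```

```text
[0.59   0.0817 0.1245] 7.131294368839316
[[-1.1926 -1.281 ]
 [-0.8917 -1.7933]
 [-1.2408 -1.1711]
 [-0.8594 -1.1162]
 [-1.6171 -1.0779]
 [-0.99   -0.3151]
 [-1.6947 -0.3301]
 [-2.596  -2.0706]]
[0.5877 0.08   0.1246]
[0.5934 0.0832 0.122 ]
door edge [ 0.1241 -0.0737  0.111 ] [-0.1272 -0.0745  0.111 ] [-0.1202 -0.0714  0.111 ] [ 0.1284 -0.075   0.111 ]
pad [ 0.0657 -0.1248  0.089 ] [-0.0471 -0.1236  0.089 ] [-0.0402 -0.1188  0.089 ] [ 0.0716 -0.1175  0.089 ]
[ 0.5609 -0.0431  0.0861] pad near corner
[ 0.6734 -0.0299  0.0881]
egg [ 0.4828 -0.1879  0.0498]
bowl [ 0.7437 -0.2191  0.05  ]
jar [ 0.7875 -0.0301  0.0972]
t [422.7, 392.7] 0.81 407 436 380 409
t [351.4, 291.3] 0.75 338 365 276 302
t [488.4, 221.5] 0.67 472 502 208 234
t [348.2, 388.2] 0.6 334 361 376 405
s [240.1, 213.4] 0.96 228 250 201 228
s [165.4, 357.0] 0.93 148 179 341 378
s [269.2, 255.3] 0.85 256 281 242 274
s [181.5, 233.8] 0.71 172 193 218 245
```

>>> servo_tool:
  increments:
    - [-50,-36,-2,0,0,0.1]
    - [-100,-72,-5,0,0,0.21]
    - [-150,-108,-7,0,0,0.32]
    - [-200,-145,-9,0,0,0.43]
    - [-250,-181,-12,0,0,0.53]
    - [-300,-217,-14,0,0,0.64]
    - [-350,-253,-16,0,0,0.75]
    - [-400,-289,-19,0,0,0.85]
    - [-450,-325,-21,0,0,0.96]
    - [-500,-361,-23,0,0,1.067]
  gripper: 255

```text
t: 2.8
eef_pos: [0.5631, 0.0583, 0.221]
orientation: [[-0.121, 0.993, 0.001], [0.993, 0.121, 0.001], [0.0, 0.001, -1.0]]
wrist_force: [0.4, 0.9, -0.1]
finger_gap: 0.0001
```

>>> servo_tool:
  increments:
    - [-42,20,0,0,0,0]
    - [-84,39,0,0,0,0]
    - [-84,39,0,0,0,0]

```text
t: 3.18
eef_pos: [0.6119, -0.0238, 0.2201]
orientation: [[-0.117, 0.993, -0.0], [0.993, 0.117, -0.003], [-0.003, -0.001, -1.0]]
wrist_force: [0.0, 0.7, -0.8]
finger_gap: -0.0003
```

```bash
python3 - <<'E'
from h import *
r=shot('wrist','w1')
print(telemetry.get_state()['eef_pos'])
for l in ['catch','door','egg_cup','cabinet']:
    print(l,[(np.round(d['pixel']).tolist(),round(d['confidence'],2)) for d in nets.recognise('wrist',l)][:5])
E
```

```text
[ 0.61151394 -0.02093321  0.22017625]
catch [([326.0, 205.0], 0.68)]
door [([311.0, 81.0], 0.86)]
egg_cup [([179.0, 348.0], 0.77), ([22.0, 306.0], 0.73), ([21.0, 408.0], 0.57)]
cabinet [([304.0, 115.0], 0.97)]
```

View pics/w1.png

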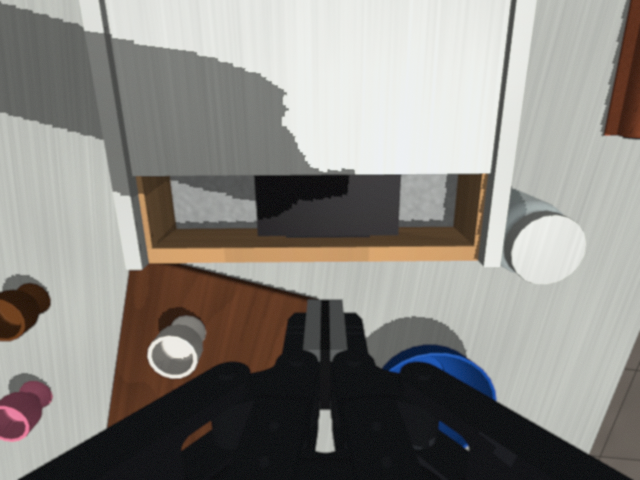

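```bash
python3 - <<'E'
from h import *
from scipy.optimize import least_squares
np.set_printoptions(precision=4,suppress=True)
r=shot('wrist')
obs=[((128,270),(-.141,-.142,.113)),((145,268),(-.129,-.142,.113)),((484,267),(.129,-.142,.113)),((502,266),(.141,-.142,.113))]
f=lambda p:np.concatenate([proj(r,(Tc(p)@np.array([*c,1]))[:3])-u for u,c in obs])
s=least_squares(f,[.59,.08,.12]);print(s.x,f(s.x))
T=Tc(s.x);Ti=np.linalg.inv(T);loc=lambda px,z:(Ti@np.append(at_z(r,px,z),1))[:3]
print('door',loc((136,175),.111),loc((490,174),.111));print('pad',loc((257,236),.089),loc((400,236),.089))
print('tcp proj',proj(r,telemetry.get_state()['eef_pos']))
E
```

```text
[0.59   0.0883 0.1346] [ 0.1363 -0.8427 -1.0148  1.0428  1.4793 -0.4237 -0.6026  0.4613]
door [-0.1251 -0.0713  0.111 ] [ 0.1249 -0.0725  0.111 ]
pad [-0.0462 -0.124   0.089 ] [ 0.0679 -0.1249  0.089 ]
tcp proj [322.3601 284.5141]
```

```bash
python3 - <<'E'
from h import *
s=cv2.imread('pics/w1.png')
b=cv2.resize(s[230:380,240:410],None,fx=4,fy=4,interpolation=cv2.INTER_CUBIC)
cv2.imwrite('pics/crop2.png',np.clip(b.astype(int)*2,0,255).astype(np.uint8))
E
```

```text
(no output)
```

View pics/crop2.png

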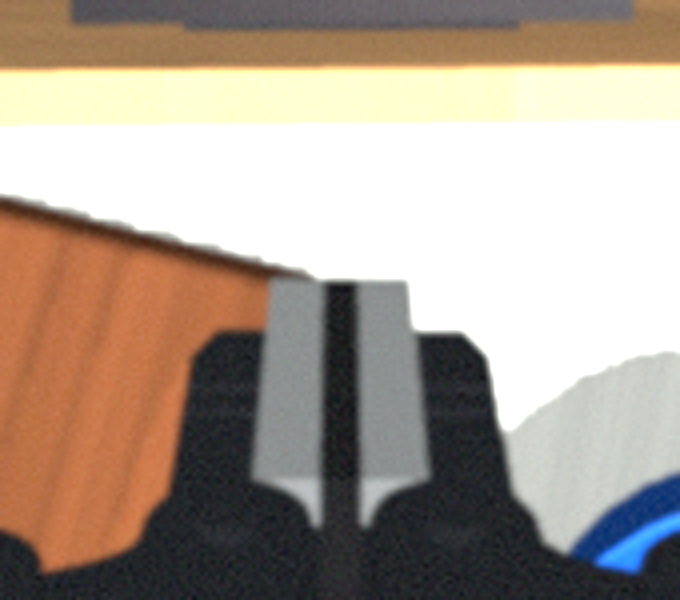

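```bash
python3 - <<'E'
from h import *
np.set_printoptions(precision=4,suppress=True)
r=shot('wrist');st=telemetry.get_state();p=st['eef_pos'];R=np.array(st['orientation'])
o,d=ray(r,(320,240));print('cam in tool',R.T@(o-p),'fwd',R.T@d, p, st['t'])
s=shot('scene','s1');u=proj(s,p);print(u,proj(s,p+[0,0,.019]))
im=cv2.cvtColor(s['img'],cv2.COLOR_RGB2BGR);x,y=u.astype(int)
c=cv2.resize(im[y-90:y+60,x-100:x+100],None,fx=4,fy=4,interpolation=cv2.INTER_CUBIC)
cv2.circle(c,(int((u[0]-x+100)*4),int((u[1]-y+90)*4)),4,(0,0,255),-1)
cv2.imwrite('pics/crop3.png',c)
E
```

```text
cam in tool [ 0.0799  0.0011 -0.1764] fwd [-0.3101 -0.0115  0.9507] [ 0.6111 -0.0172  0.2207] 3.525
[385.1052 191.9288] [386.1416 182.7038]
```

View pics/crop3.png

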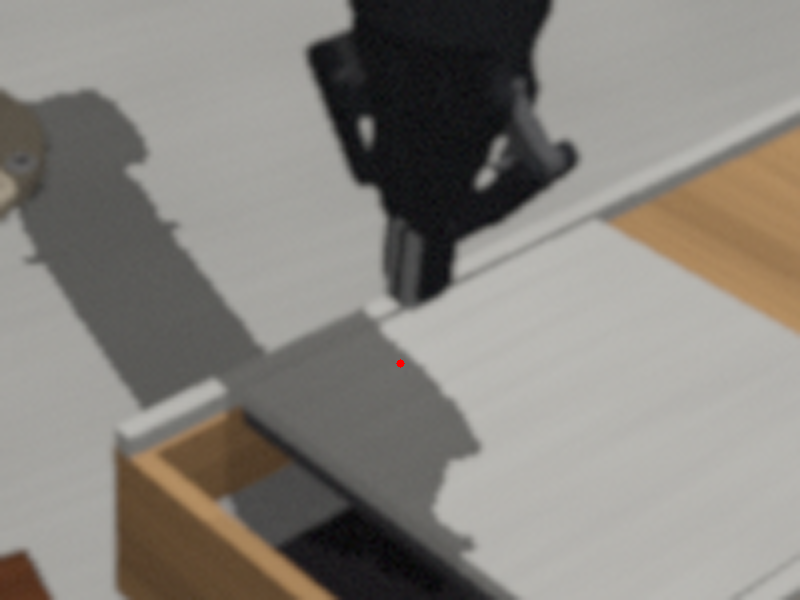

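```bash
python3 - <<'E'
from h import *
np.set_printoptions(precision=4,suppress=True)
r=shot('wrist','w2');s=shot('scene');t=shot('top','t1')
st=telemetry.get_state();print(st['t'],st['eef_pos'],st['q'],st['qd'],st['wrist_force'])
P=tri([(r,(325,302)),(s,(387,177.5))]);print(P,proj(r,P),proj(s,P),proj(t,P))
for i in range(5):
    st=telemetry.get_state();print(st['eef_pos'],st['q'].round(2))
E
```

```text
3.725 [ 0.6112 -0.0182  0.2206] [-24.9305  21.5941  32.5941  79.7382 -11.5606  81.9775  14.5886] [ 0.314   0.0915  0.0248 -0.1374  0.0042 -0.0132  0.0059] [ 0.3269  0.8069 -0.2235]
[ 0.6106 -0.0141  0.2479] [321.7148 304.3162] [387.9115 177.9006] [231.7478 194.5769]
[ 0.6112 -0.0182  0.2206] [-24.93  21.59  32.59  79.74 -11.56  81.98  14.59]
[ 0.6112 -0.0182  0.2206] [-24.93  21.59  32.59  79.74 -11.56  81.98  14.59]
[ 0.6112 -0.0182  0.2206] [-24.93  21.59  32.59  79.74 -11.56  81.98  14.59]
[ 0.6112 -0.0182  0.2206] [-24.93  21.59  32.59  79.74 -11.56  81.98  14.59]
[ 0.6112 -0.0182  0.2206] [-24.93  21.59  32.59  79.74 -11.56  81.98  14.59]
```

View pics/t1.png

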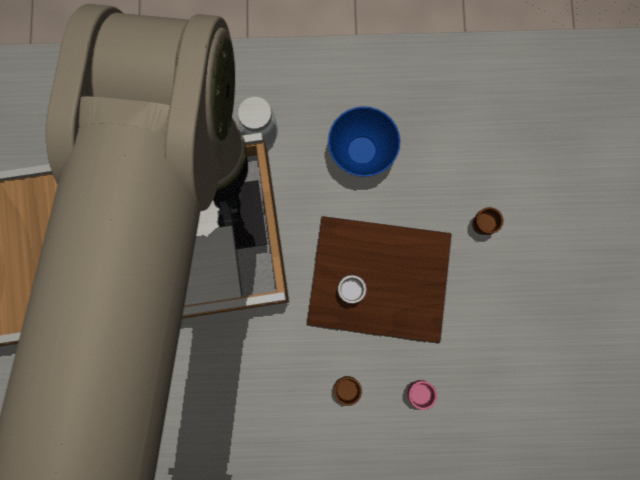

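>>> servo_tool:
  increments:
    - [3,3,30,0,0,-0.01]
    - [3,3,60,0,0,-0.01]
    - [3,3,90,0,0,-0.01]
    - [3,3,110,0,0,-0.01]
    - [3,3,117,0,0,-0.01]
    - [3,3,117,0,0,-0.01]

```text
t: 4.47
eef_pos: [0.6139, -0.0152, 0.1036]
orientation: [[-0.134, 0.991, -0.0], [0.991, 0.134, -0.0], [-0.0, -0.0, -1.0]]
wrist_force: [-0.6, -0.9, -0.2]
finger_gap: 0.0001
```

```bash
python3 - <<'E'
from h import *
r=shot('wrist','w3');s=shot('scene','s3')
im=cv2.cvtColor(s['img'],cv2.COLOR_RGB2BGR)
p=telemetry.get_state();print(p['eef_pos'],p['wrist_force'])
u=proj(s,p['eef_pos']);x,y=370,230
c=cv2.resize(im[150:300,280:460],None,fx=3,fy=3,interpolation=cv2.INTER_CUBIC)
w=cv2.cvtColor(r['img'],cv2.COLOR_RGB2BGR)[100:400,200:460]
o=np.zeros((450,800,3),np.uint8);o[:,:540]=c;o[:300,540:800]=w
cv2.imwrite('pics/crop4.png',o);print(u)
E
```

```text
[ 0.61455363 -0.01536289  0.10456306] [-0.25499857 -0.28043176  0.84489849]
[381.31556374 243.17392138]
```

View pics/crop4.png

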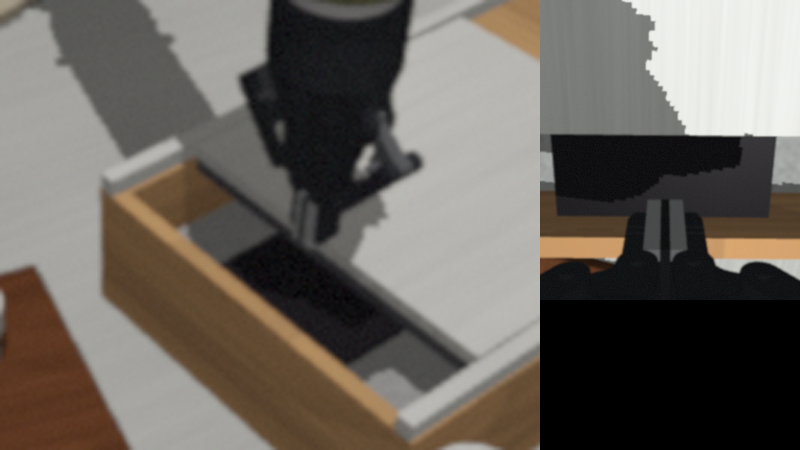

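>>> servo_tool:
  increments:
    - [0,0,4,0,0,0]
    - [0,0,8,0,0,0]
    - [0,0,12,0,0,0]
    - [0,0,16,0,0,0]
    - [0,0,16,0,0,0]

```text
t: 5.2
eef_pos: [0.6136, -0.0153, 0.087]
orientation: [[-0.134, 0.991, -0.001], [0.991, 0.134, -0.0], [-0.0, -0.001, -1.0]]
wrist_force: [0.2, -1.1, 0.6]
finger_gap: 0.0
```

>>> servo_tool:
  increments:
    - [0,0,4,0,0,0]
    - [0,0,7,0,0,0]
    - [0,0,7,0,0,0]

```text
t: 5.58
eef_pos: [0.6137, -0.0154, 0.0801]
orientation: [[-0.134, 0.991, -0.001], [0.991, 0.134, -0.0], [-0.0, -0.001, -1.0]]
wrist_force: [-0.3, 0.5, 0.4]
finger_gap: -0.0
```

>>> servo_tool:
  increments:
    - [0,0,4,0,0,0]
    - [0,0,8,0,0,0]
    - [0,0,8,0,0,0]

```text
t: 5.95
eef_pos: [0.6136, -0.0153, 0.0719]
orientation: [[-0.134, 0.991, -0.001], [0.991, 0.134, -0.0], [0.0, -0.001, -1.0]]
wrist_force: [0.4, 1.1, 0.5]
finger_gap: -0.0
```

```bash
python3 - <<'E'
from h import *
r=shot('wrist','w4');s=shot('scene','s4')
im=cv2.cvtColor(s['img'],cv2.COLOR_RGB2BGR)
p=telemetry.get_state();print(p['eef_pos'],p['wrist_force'])
c=cv2.resize(im[150:300,280:460],None,fx=3,fy=3,interpolation=cv2.INTER_CUBIC)
w=cv2.cvtColor(r['img'],cv2.COLOR_RGB2BGR)[100:400,200:460]
o=np.zeros((450,800,3),np.uint8);o[:,:540]=c;o[:300,540:800]=w
cv2.imwrite('pics/crop5.png',o)
E
```

```text
[ 0.61388758 -0.01537053  0.07244001] [-0.38688003  0.32200323 -0.66101159]
```

View pics/crop5.png

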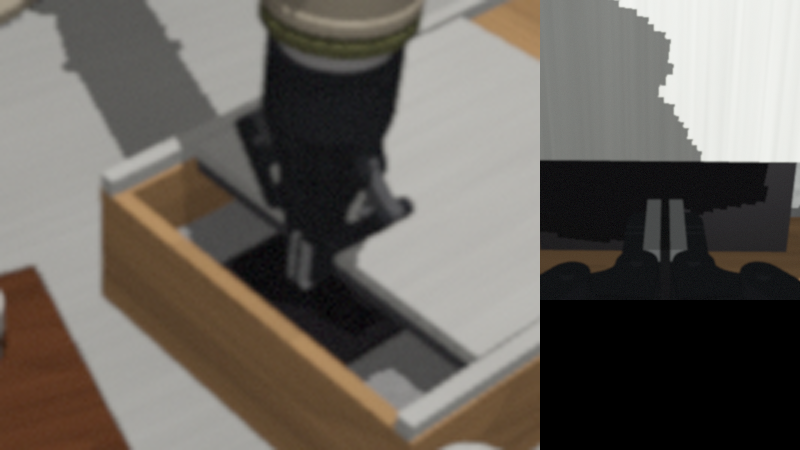

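>>> servo_tool:
  increments:
    - [0,0,3,0,0,0]
    - [0,0,6,0,0,0]
    - [0,0,6,0,0,0]

```text
t: 6.42
eef_pos: [0.6137, -0.0153, 0.0661]
orientation: [[-0.134, 0.991, -0.001], [0.991, 0.134, -0.0], [0.0, -0.001, -1.0]]
wrist_force: [-0.8, -0.0, -0.4]
finger_gap: -0.0001
```

>>> servo_tool:
  increments:
    - [0,0,3,0,0,0]
    - [0,0,5,0,0,0]
    - [0,0,5,0,0,0]

```text
t: 6.8
eef_pos: [0.6138, -0.0154, 0.0612]
orientation: [[-0.134, 0.991, -0.0], [0.991, 0.134, -0.0], [-0.0, -0.0, -1.0]]
wrist_force: [0.3, -0.3, 0.1]
finger_gap: 0.0004
```

>>> servo_tool:
  increments:
    - [0,0,3,0,0,0]
    - [0,0,5,0,0,0]
    - [0,0,5,0,0,0]

```text
t: 7.18
eef_pos: [0.6137, -0.0154, 0.0562]
orientation: [[-0.134, 0.991, -0.001], [0.991, 0.134, -0.0], [-0.0, -0.001, -1.0]]
wrist_force: [-0.4, 1.0, -0.9]
finger_gap: 0.0001
```

```bash
python3 - <<'E'
from h import *
r=shot('wrist','w5');s=shot('scene','s5')
im=cv2.cvtColor(s['img'],cv2.COLOR_RGB2BGR)
p=telemetry.get_state();print(p['eef_pos'],p['wrist_force'])
c=cv2.resize(im[150:300,280:460],None,fx=3,fy=3,interpolation=cv2.INTER_CUBIC)
w=cv2.cvtColor(r['img'],cv2.COLOR_RGB2BGR)[100:400,200:460]
o=np.zeros((450,800,3),np.uint8);o[:,:540]=c;o[:300,540:800]=w
o=np.clip(o.astype(int)*2,0,255)
cv2.imwrite('pics/crop6.png',o)
E
```

```text
[ 0.61391146 -0.01536906  0.05647435] [ 0.19714235 -0.15999236 -0.66223628][ WARN:0@1.257] global loadsave.cpp:1063 imwrite_ Unsupported depth image for selected encoder is fallbacked to CV_8U.
```

View pics/crop6.png

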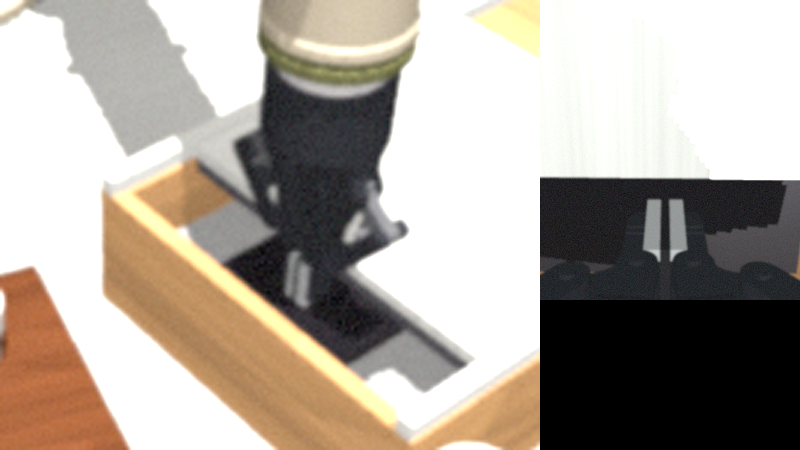

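>>> servo_tool:
  increments:
    - [0,0,2,0,0,0]
    - [0,0,4,0,0,0]
    - [0,0,4,0,0,0]

```text
t: 7.65
eef_pos: [0.6141, -0.0154, 0.0526]
orientation: [[-0.134, 0.991, 0.0], [0.991, 0.134, -0.0], [-0.0, 0.0, -1.0]]
wrist_force: [-0.1, 0.4, 3.5]
finger_gap: 0.0002
```

>>> servo_tool:
  increments:
    - [0,0,1,0,0,0]
    - [0,0,2,0,0,0]
    - [0,0,2,0,0,0]

```text
t: 8.02
eef_pos: [0.6141, -0.0154, 0.0506]
orientation: [[-0.134, 0.991, 0.0], [0.991, 0.134, -0.0], [-0.0, 0.0, -1.0]]
wrist_force: [0.8, 0.1, 4.1]
finger_gap: 0.0003
```

```bash
python3 - <<'E'
from h import *
r=shot('wrist','w6');s=shot('scene','s6')
p=telemetry.get_state();print(p['eef_pos'],p['wrist_force'],p['torque'])
o=np.zeros((600,800,3),np.uint8)
for i,n in enumerate(['5','6']):
    c=cv2.imread(f'pics/s{n}.png')[180:300,300:460]; o[i*300:i*300+300,:400]=cv2.resize(c,(400,300),interpolation=cv2.INTER_CUBIC)
    w=cv2.imread(f'pics/w{n}.png')[240:400,180:460]; o[i*300:i*300+229,400:800]=cv2.resize(w,(400,229),interpolation=cv2.INTER_CUBIC)
cv2.imwrite('pics/crop7.png',np.clip(o.astype(int)*2.5,0,255).astype(np.uint8))
E
```

```text
[ 0.61416426 -0.01538224  0.05063249] [ 1.0600213  -1.26260094  2.80798641] [-0.05014332 -0.16455131 -0.03391368]
```

View pics/crop7.png

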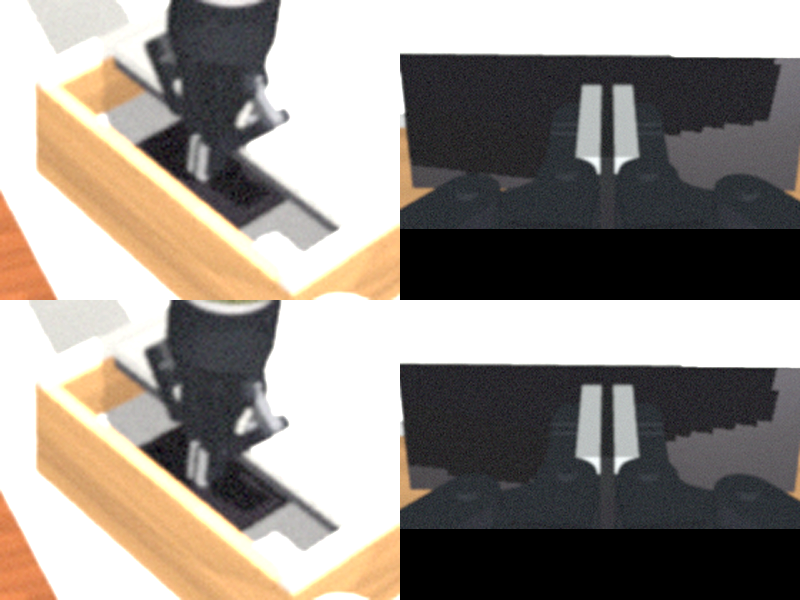

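>>> servo_tool:
  increments:
    - [0,0,2,0,0,0]
    - [0,0,4,0,0,0]
    - [0,0,6,0,0,0]
    - [0,0,6,0,0,0]
    - [0,0,6,0,0,0]

```text
t: 8.75
eef_pos: [0.6141, -0.0154, 0.0446]
orientation: [[-0.134, 0.991, 0.0], [0.991, 0.134, -0.0], [-0.0, 0.0, -1.0]]
wrist_force: [0.8, -0.2, 6.0]
finger_gap: 0.0004
```

```bash
python3 - <<'E'
from h import *
f=[]
for i in range(6):
    r=shot('wrist');p=telemetry.get_state();f.append(p['wrist_force'][2])
print(p['eef_pos'],np.round(f,1),np.mean(f),p['t'])
E
```

```text
[ 0.61411818 -0.01535648  0.04463937] [5.7 4.6 5.1 4.  4.2 5.5] 4.88285199287557 9.05
```

>>> servo_tool:
  increments:
    - [6,0,0,0,0,0]
    - [12,0,0,0,0,0]
    - [18,0,0,0,0,0]
    - [24,0,0,0,0,0]
    - [30,0,0,0,0,0]
    - [36,0,0,0,0,0]
    - [42,0,0,0,0,0]
    - [48,0,0,0,0,0]
    - [54,0,0,0,0,0]
    - [60,0,0,0,0,0]

```text
t: 10.3
eef_pos: [0.6063, 0.0416, 0.0446]
orientation: [[-0.131, 0.991, 0.001], [0.991, 0.131, -0.003], [-0.003, 0.0, -1.0]]
wrist_force: [2.7, -5.7, 4.9]
finger_gap: -0.0
```

```bash
python3 - <<'E'
from h import *
r=shot('wrist','w7');s=shot('scene','s7')
p=telemetry.get_state();print(p['eef_pos'],p['wrist_force'],p['torque'],p['q'])
o=np.zeros((600,800,3),np.uint8)
for i,n in enumerate(['6','7']):
    c=cv2.imread(f'pics/s{n}.png')[150:300,300:500]; o[i*300:i*300+300,:400]=cv2.resize(c,(400,300),interpolation=cv2.INTER_CUBIC)
    w=cv2.imread(f'pics/w{n}.png'); o[i*300:i*300+300,400:800]=cv2.resize(w,(400,300),interpolation=cv2.INTER_AREA)
cv2.imwrite('pics/crop8.png',np.clip(o.astype(int)*1.5,0,255).astype(np.uint8))
E
```

```text
[0.60606786 0.04292203 0.04459401] [ 1.19039628 -2.66325907  5.45525667] [-0.70292378 -0.17501839 -0.01667837] [-28.81422008  28.58867512  29.08439563  93.49949395 -15.18786407
  61.87539142  12.14226996]
```

View pics/crop8.png

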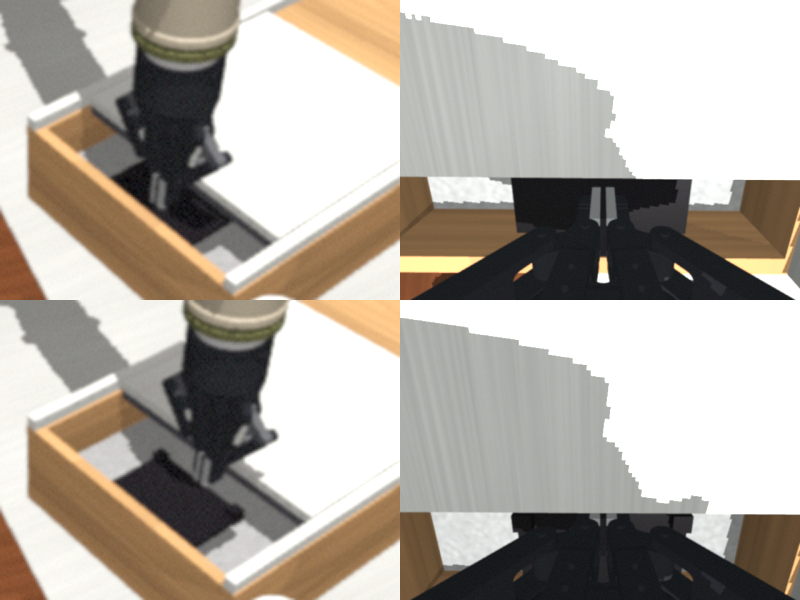

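>>> servo_tool:
  increments:
    - [10,0,0,0,0,0]
    - [22,0,0,0,0,0]
    - [36,0,0,0,0,0]
    - [50,0,0,0,0,0]
    - [64,0,0,0,0,0]
    - [78,0,0,0,0,0]
    - [92,0,0,0,0,0]
    - [106,0,0,0,0,0]
    - [120,0,0,0,0,0]
    - [132,0,0,0,0,0]

```text
t: 11.65
eef_pos: [0.588, 0.176, 0.0444]
orientation: [[-0.134, 0.991, -0.0], [0.991, 0.134, 0.0], [0.0, -0.0, -1.0]]
wrist_force: [1.3, -2.5, -1.9]
finger_gap: 0.0005
```

>>> servo_tool:
  increments:
    - [4,0,0,0,0,0]
    - [8,0,0,0,0,0]
    - [12,0,0,0,0,0]
    - [14,0,0,0,0,0]
    - [14,0,0,0,0,0]

```text
t: 12.28
eef_pos: [0.5863, 0.1892, 0.0445]
orientation: [[-0.134, 0.991, -0.0], [0.991, 0.134, 0.0], [0.0, -0.0, -1.0]]
wrist_force: [-0.6, 0.1, 0.2]
finger_gap: -0.0004
```

```bash
python3 - <<'E'
from h import *
r=shot('wrist','w8');s=shot('scene','s8');shot('top','t8')
p=telemetry.get_state();print(p['eef_pos'],p['wrist_force'],p['torque'],p['q'])
E
```

```text
[0.586436   0.18907098 0.04457424] [-0.42549786 -0.38525998 -0.08730337] [ 0.01221747 -0.03019078 -0.02514206] [-40.76128186  29.23788886  27.02314523  92.00095093 -14.54500916
  62.25942045  -2.198377  ]
```

View pics/s8.png

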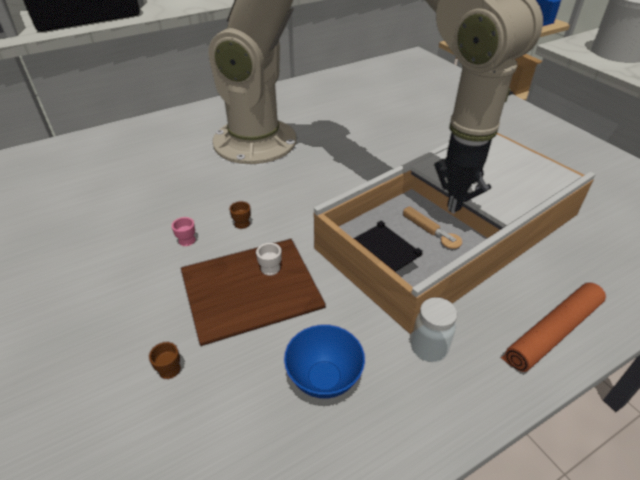

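View pics/t8.png

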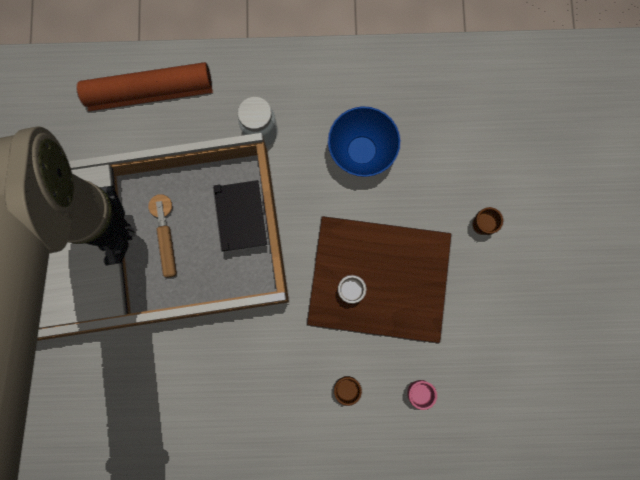

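```bash
python3 - <<'E'
from h import *
np.set_printoptions(precision=4,suppress=True)
t=shot('top');s=shot('scene')
Ti=np.linalg.inv(Tc((.5877,.080,.1246)));Ts=np.linalg.inv(Tc((.5934,.0832,.122)))
a=cv2.imread('pics/t8.png');c=cv2.resize(a[130:340,80:300],None,fx=2.7,fy=2.7,interpolation=cv2.INTER_CUBIC);cv2.imwrite('pics/crop9.png',c)
for px in [(127,312),(113,175)]:
    print('door',(Ti@np.append(at_z(t,px,.111),1))[:3])
for l in ['pastry_wheel','catch','egg_cup']:
  for cam in ['top','scene']:
    for d in nets.cut_out(cam,l)[:5]:
        m=d['pixels'].astype(np.uint8);ys,xs=np.where(m);print(l,cam,d['pixel'],d['confidence'],xs.min(),xs.max(),ys.min(),ys.max(),cv2.minAreaRect(np.c_[xs,ys].astype(np.int32)))
E
```

```text
door [-0.1214  0.1137  0.111 ]
door [0.1078 0.1135 0.111 ]
pastry_wheel top [160.3, 234.8] 0.88 148 176 194 277 ((161.85984802246094, 235.7062530517578), (83.91616821289062, 23.475339889526367), 85.53284454345703)
pastry_wheel scene [430.0, 225.6] 0.65 402 461 206 248 ((430.87127685546875, 227.78712463378906), (67.19412231445312, 15.708293914794922), 32.2756462097168)
catch top [240.0, 213.0] 0.82 212 266 180 251 ((238.9508514404297, 215.0426025390625), (67.88873291015625, 47.399471282958984), 82.7468032836914)
catch scene [386.7, 247.6] 0.97 354 421 221 270 ((387.6199951171875, 245.33999633789062), (63.800010681152344, 33.0), 36.869895935058594)
egg_cup top [349.2, 391.2] 0.91 334 362 376 405 ((348.0, 390.5), (29.0, 28.0), 90.0)
egg_cup top [423.4, 393.5] 0.9 407 436 380 409 ((421.5, 394.5), (29.0, 29.0), 90.0)
egg_cup top [490.6, 221.0] 0.65 472 502 207 234 ((487.0, 220.5), (27.0, 30.0), 90.0)
egg_cup top [352.2, 292.2] 0.55 338 365 276 302 ((351.5, 289.0), (26.0, 27.0), 90.0)
egg_cup scene [272.0, 256.7] 0.79 256 280 243 274 ((268.0, 258.5), (31.0, 24.0), 90.0)
egg_cup scene [241.5, 214.1] 0.79 228 250 201 228 ((239.0, 214.5), (27.0, 22.0), 90.0)
egg_cup scene [183.6, 232.4] 0.64 171 194 217 244 ((182.5, 230.5), (27.0, 23.0), 90.0)
egg_cup scene [162.0, 355.4] 0.59 147 179 341 378 ((165.40000915527344, 360.3000183105469), (36.671512603759766, 30.857736587524414), 63.43495178222656)
```

View pics/crop9.png

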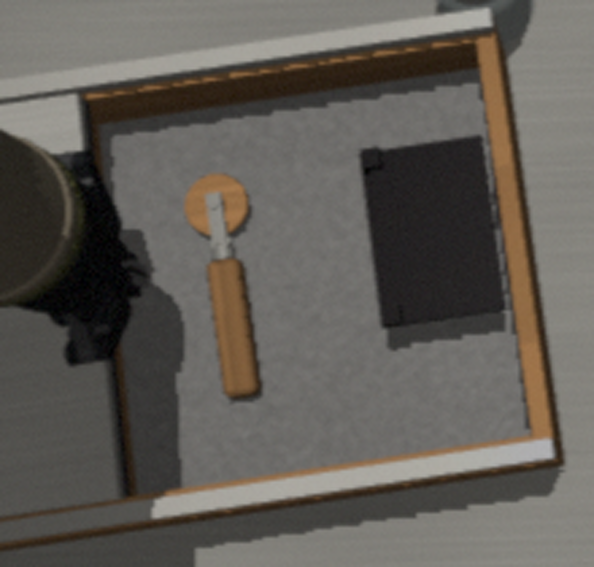

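```bash
python3 - <<'E'
from h import *
np.set_printoptions(precision=4,suppress=True)
t=shot('top');s=shot('scene')
Ti=np.linalg.inv(Tc((.5877,.080,.1246)))
for px in [(163.4,226),(169,276),(166.2,251),(160,206)]:
    P=at_z(t,px,.065);print(P,(Ti@np.append(P,1))[:3])
a=cv2.imread('pics/s8.png');c=cv2.resize(a[190:270,380:480],None,fx=6,fy=6,interpolation=cv2.INTER_CUBIC);cv2.imwrite('pics/crop10.png',c)
for px in [(330,219),(321,218),(450,233),(440,340),(308,326)]: print('board',at_z(t,px,.014))
E
```

```text
[0.6001 0.134  0.065 ] [0.019 0.052 0.065]
[0.5131 0.1233 0.065 ] [-0.0686  0.0522  0.065 ]
[0.5563 0.1286 0.065 ] [-0.0251  0.0521  0.065 ]
[0.6355 0.1403 0.065 ] [0.055  0.0539 0.065 ]
board [ 0.6139 -0.1559  0.014 ]
board [ 0.6162 -0.1395  0.014 ]
board [ 0.5824 -0.3732  0.014 ]
board [ 0.3914 -0.3445  0.014 ]
board [ 0.4218 -0.1114  0.014 ]
```

View pics/crop10.png

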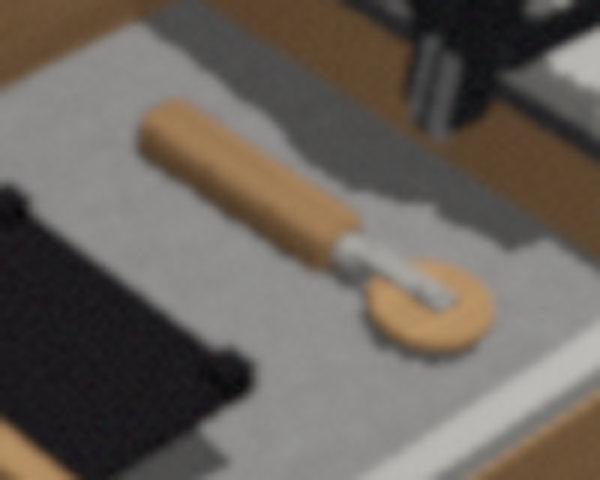

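>>> servo_tool:
  increments:
    - [-5,0,-20,0,0,0]
    - [-10,0,-40,0,0,0.17]
    - [-16,-5,-55,0,0,0.35]
    - [-22,-10,-60,0,0,0.53]
    - [-28,-15,-60,0,0,0.71]
    - [-34,-20,-60,0,0,0.89]
    - [-40,-25,-60,0,0,1.07]
    - [-46,-30,-60,0,0,1.25]
    - [-54,-36,-60,0,0,1.42]
    - [-54,-36,-60,0,0,1.58]
  gripper: 75

```text
t: 14.18
eef_pos: [0.5582, 0.1293, 0.1062]
orientation: [[0.993, 0.118, 0.001], [0.118, -0.993, 0.001], [0.001, -0.001, -1.0]]
wrist_force: [0.9, 0.7, -1.0]
finger_gap: 0.0604
```

>>> servo_tool:
  increments:
    - [0,0,0,0,0,0]
    - [0,0,0,0,0,0]

```text
t: 14.42
eef_pos: [0.5582, 0.1306, 0.1052]
orientation: [[0.992, 0.128, 0.001], [0.128, -0.992, 0.0], [0.001, -0.0, -1.0]]
wrist_force: [-0.5, -1.0, -0.6]
finger_gap: 0.0605
```

```bash
python3 - <<'E'
from h import *
r=shot('wrist','w9');shot('top','t9')
p=telemetry.get_state();print(p['eef_pos'],p['finger_gap'],p['q'])
E
```

```text
[0.55807799 0.13059415 0.10483644] 0.060389186752582064 [-53.4726158   24.77956063  48.50642316  96.07793412 -19.78942099
  68.12949463 -82.79853742]
```

View pics/w9.png

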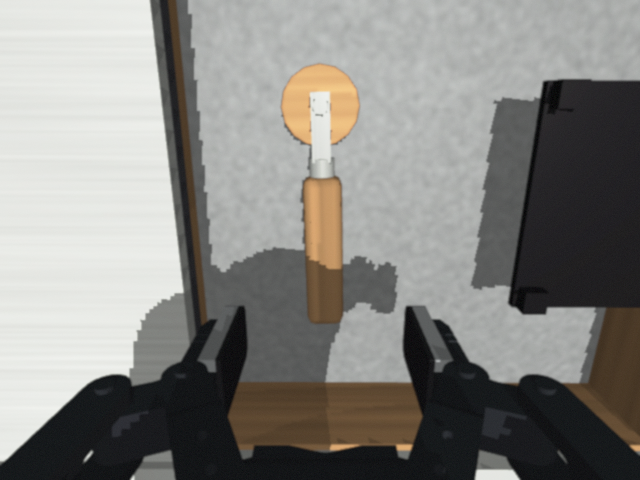

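```bash
python3 - <<'E'
from h import *
np.set_printoptions(precision=4,suppress=True)
r=shot('wrist');p=telemetry.get_state();R=np.array(p['orientation'])
for px in [(322,179),(324,321),(320,105)]:
    P=at_z(r,px,.065);print(P,'tool',R.T@(P-p['eef_pos']))
P=at_z(r,(323,250),.065);print(proj(r,P))
t=shot('top');print(tri([(r,(320,105)),(t,(160,206))]), tri([(r,(324,321)),(t,(169,276))]))
print('fingers tips px for tip z',[proj(r,p['eef_pos']+R@np.array([0,s*.03,-.035-.009])) for s in(-1,1)])
E
```

```text
[0.6023 0.1376 0.065 ] tool [ 0.0448 -0.0015  0.0397]
[0.5174 0.1257 0.065 ] tool [-0.0408 -0.0003  0.0397]
[0.6395 0.1433 0.065 ] tool [ 0.0824 -0.0024  0.0397]
[323. 250.]
[0.639  0.1439 0.0515] [0.5137 0.1252 0.0582]
fingers tips px for tip z [array([244.3793, 335.8023]), array([404.9239, 335.9231])]
```

>>> servo_tool:
  increments:
    - [2,-1,25,0,0,0]
    - [2,-1,50,0,0,0]
    - [2,-1,70,0,0,0]
    - [2,-1,80,0,0,0]
    - [2,-1,86,0,0,0]
    - [2,-1,89,0,0,0]
    - [2,-1,89,0,0,0]

```text
t: 15.5
eef_pos: [0.5601, 0.1318, 0.0158]
orientation: [[0.992, 0.125, 0.0], [0.125, -0.992, 0.0], [0.0, -0.0, -1.0]]
wrist_force: [0.2, -0.4, 0.0]
finger_gap: 0.0602
```

```bash
python3 - <<'E'
from h import *
r=shot('wrist','w10');s=shot('scene','s10')
p=telemetry.get_state();print(p['eef_pos'],p['wrist_force'])
o=np.zeros((480,800,3),np.uint8)
c=cv2.imread('pics/s10.png')[140:260,370:490];o[:480,:480]=cv2.resize(c,(480,480),interpolation=cv2.INTER_CUBIC)
o[:240,480:800]=cv2.resize(cv2.imread('pics/w10.png'),(320,240),interpolation=cv2.INTER_AREA)
cv2.imwrite('pics/crop11.png',o)
E
```

```text
[0.56016067 0.13178841 0.01599359] [-0.30487271  0.07005238  0.71184919]
```

View pics/crop11.png

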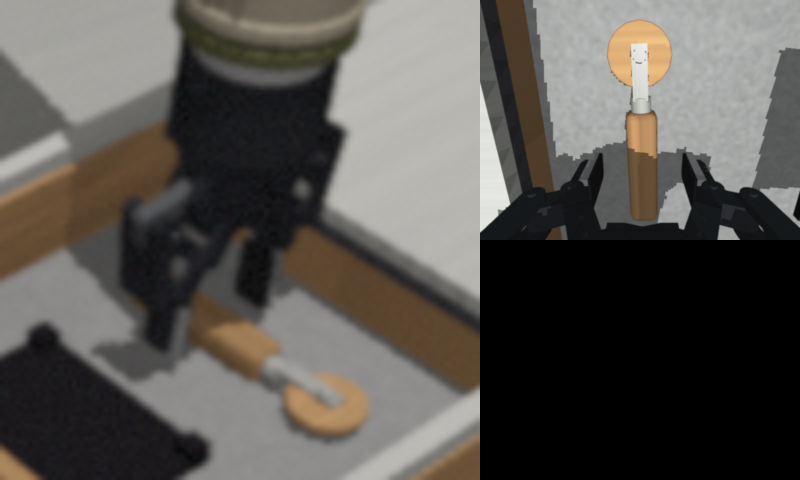

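>>> servo_tool:
  increments:
    - [0,0,2,0,0,0]
    - [0,0,2,0,0,0]
    - [0,0,2,0,0,0]
    - [0,0,2,0,0,0]
    - [0,0,2,0,0,0]
    - [0,0,2,0,0,0]
  gripper: 255

```text
t: 16.35
eef_pos: [0.56, 0.1318, 0.0137]
orientation: [[0.992, 0.124, 0.0], [0.124, -0.992, 0.0], [0.0, -0.0, -1.0]]
wrist_force: [-0.8, -0.4, 6.2]
finger_gap: 0.0205
```

>>> servo_tool:
  increments:
    - [0,0,-10,0,0,0]
    - [0,0,-25,0,0,0]
    - [0,0,-45,0,0,0]
    - [0,0,-65,0,0,0]
    - [0,0,-90,0,0,0]
    - [0,0,-115,0,0,0]
    - [0,0,-130,0,0,0]
    - [0,0,-130,0,0,0]

```text
t: 17.35
eef_pos: [0.5605, 0.1319, 0.1449]
orientation: [[0.992, 0.125, 0.002], [0.125, -0.992, 0.001], [0.002, -0.001, -1.0]]
wrist_force: [0.6, -1.6, -1.8]
finger_gap: 0.0204
```

```bash
python3 - <<'E'
from h import *
r=shot('wrist','w11');s=shot('scene','s11');shot('top','t11')
p=telemetry.get_state();print(p['eef_pos'],p['wrist_force'],p['finger_gap'],p['q'],p['t'])
o=np.zeros((480,800,3),np.uint8)
o[:240,480:800]=cv2.resize(cv2.imread('pics/w11.png'),(320,240),interpolation=cv2.INTER_AREA)
o[240:,480:800]=cv2.resize(cv2.imread('pics/t11.png'),(320,240),interpolation=cv2.INTER_AREA)
o[:360,:480]=cv2.resize(cv2.imread('pics/s11.png'),(480,360),interpolation=cv2.INTER_AREA)
cv2.imwrite('pics/crop12.png',o)
E
```

```text
[0.55910936 0.13175571 0.1425248 ] [-0.26760977  0.16742921 -1.39772563] 0.020498380599005984 [-54.35425186  23.04248992  49.64786725  93.06247922 -18.21219332
  72.49833069 -84.22801786] 17.5
```

View pics/crop12.png

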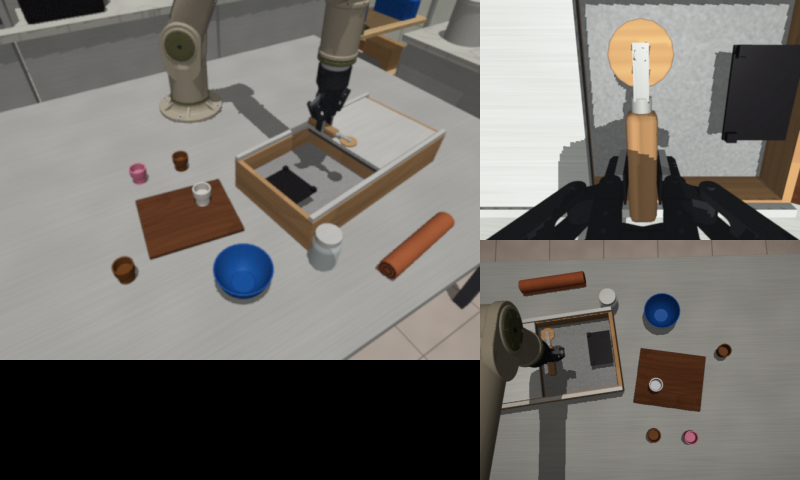

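>>> servo_tool:
  increments:
    - [-6,20,0,0,0,0.01]
    - [-18,60,0,0,0,0.04]
    - [-30,102,0,0,0,0.07]
    - [-43,146,0,0,0,0.1]
    - [-56,190,0,0,0,0.13]
    - [-69,234,0,0,0,0.16]
    - [-82,278,0,0,0,0.19]
    - [-95,322,0,0,0,0.22]
    - [-108,366,0,0,0,0.24]
    - [-121,410,0,0,0,0.26]

```text
t: 18.75
eef_pos: [0.4878, -0.294, 0.1435]
orientation: [[0.99, -0.14, -0.0], [-0.14, -0.99, -0.0], [-0.0, 0.0, -1.0]]
wrist_force: [0.4, -0.1, -2.0]
finger_gap: 0.0206
```

>>> servo_tool:
  increments:
    - [0,0,10,0,0,0]
    - [0,0,40,0,0,0]
    - [0,0,70,0,0,0]
    - [0,0,90,0,0,0]
    - [0,0,100,0,0,0]
    - [0,0,100,0,0,0]

```text
t: 19.5
eef_pos: [0.4904, -0.2903, 0.0434]
orientation: [[0.991, -0.135, -0.001], [-0.135, -0.991, -0.0], [-0.001, 0.0, -1.0]]
wrist_force: [-0.4, -0.1, -0.5]
finger_gap: 0.0209
```

```bash
python3 - <<'E'
from h import *
r=shot('wrist','w12');s=shot('scene','s12');t=shot('top','t12')
p=telemetry.get_state();print(p['eef_pos'],p['wrist_force'],p['finger_gap'],p['q'],p['t'])
o=np.zeros((480,800,3),np.uint8)
o[:240,480:800]=cv2.resize(cv2.imread('pics/w12.png'),(320,240),interpolation=cv2.INTER_AREA)
o[240:,480:800]=cv2.resize(cv2.imread('pics/t12.png'),(320,240),interpolation=cv2.INTER_AREA)
o[:360,:480]=cv2.resize(cv2.imread('pics/s12.png')[180:360,130:370],(480,360),interpolation=cv2.INTER_CUBIC)
cv2.imwrite('pics/crop13.png',o)
E
```

```text
[ 0.49134054 -0.29064411  0.04449906] [ 0.36670842  0.43332345 -1.33835783] 0.020521662886505723 [-12.64932225  31.12814641  53.4235308  100.19849978 -27.81925956
  62.86795776 -47.82193295] 19.65
```

View pics/crop13.png

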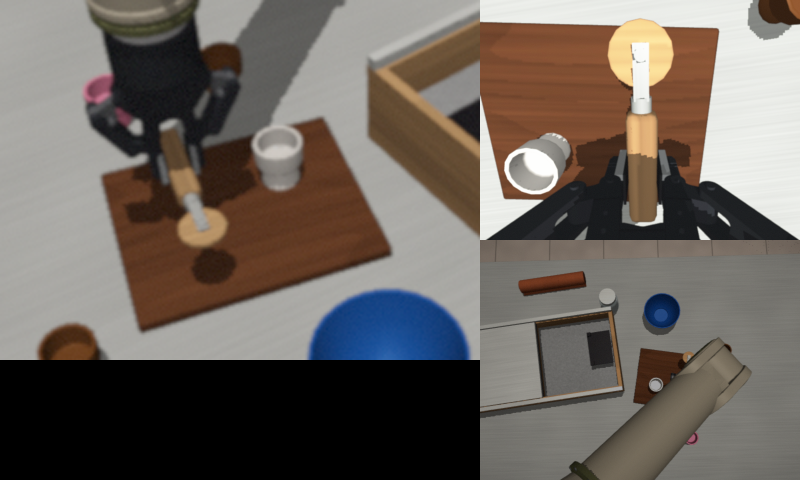

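>>> servo_tool:
  increments:
    - [0,0,15,0,0,0]
    - [0,0,30,0,0,0]
    - [0,0,42,0,0,0]
    - [0,0,50,0,0,0]
    - [0,0,54,0,0,0]
    - [0,0,57,0,0,0]
    - [0,0,57,0,0,0]

```text
t: 20.52
eef_pos: [0.4908, -0.2902, -0.0135]
orientation: [[0.991, -0.135, 0.0], [-0.135, -0.991, -0.0], [0.0, 0.0, -1.0]]
wrist_force: [0.6, -1.2, -1.2]
finger_gap: 0.0205
```

>>> servo_tool:
  increments:
    - [0,0,1,0,0,0]
    - [0,0,2,0,0,0]
    - [0,0,2,0,0,0]

```text
t: 20.9
eef_pos: [0.4908, -0.2901, -0.0155]
orientation: [[0.991, -0.135, 0.0], [-0.135, -0.991, -0.0], [0.0, 0.0, -1.0]]
wrist_force: [0.1, 0.8, -0.9]
finger_gap: 0.0205
```

>>> servo_tool:
  increments:
    - [0,0,1,0,0,0]
    - [0,0,2,0,0,0]
    - [0,0,2,0,0,0]

```text
t: 21.28
eef_pos: [0.4908, -0.2902, -0.0173]
orientation: [[0.991, -0.135, 0.0], [-0.135, -0.991, 0.0], [0.0, -0.0, -1.0]]
wrist_force: [-1.1, 1.3, 3.7]
finger_gap: 0.0209
```

>>> servo_tool:
  increments:
    - [0,0,0,0,0,0]
    - [0,0,0,0,0,0]
    - [0,0,0,0,0,0]
    - [0,0,-10,0,0,0]
    - [0,0,-40,0,0,0]
    - [0,0,-80,0,0,0]
    - [0,0,-120,0,0,0]
    - [0,0,-120,0,0,0]
  gripper: 90

```text
t: 22.28
eef_pos: [0.4925, -0.2918, 0.1063]
orientation: [[0.991, -0.135, 0.006], [-0.135, -0.991, -0.002], [0.006, 0.002, -1.0]]
wrist_force: [-0.5, -1.2, -0.1]
finger_gap: 0.0556
```

```bash
python3 - <<'E'
from h import *
np.set_printoptions(precision=4,suppress=True)
r=shot('wrist','w13');s=shot('scene','s13');t=shot('top','t13')
p=telemetry.get_state();print(p['eef_pos'],p['orientation'],p['q'],p['t'])
o=np.zeros((480,800,3),np.uint8)
o[:240,480:800]=cv2.resize(cv2.imread('pics/w13.png'),(320,240),interpolation=cv2.INTER_AREA)
o[240:,480:800]=cv2.resize(cv2.imread('pics/t13.png'),(320,240),interpolation=cv2.INTER_AREA)
o[:360,:480]=cv2.resize(cv2.imread('pics/s13.png')[180:360,130:370],(480,360),interpolation=cv2.INTER_CUBIC)
cv2.imwrite('pics/crop14.png',o)
for c in ['wrist','scene','top']:
    for d in nets.cut_out(c,'egg_cup'):
        ys,xs=np.where(d['pixels']);print(c,d['pixel'],round(d['confidence'],2),xs.min(),xs.max(),ys.min(),ys.max())
E
```

```text
[ 0.4905 -0.2897  0.1021] [[ 0.9909 -0.1346 -0.0005]
 [-0.1346 -0.9909  0.0006]
 [-0.0006 -0.0005 -1.    ]] [-14.9511  27.4142  56.3331  96.9165 -24.2577  68.9265 -50.3476] 22.425
wrist [364.8, 429.9] 0.89 346 391 416 446
wrist [556.7, 28.1] 0.72 498 617 0 71
wrist [164.5, 280.2] 0.69 116 208 238 324
scene [243.0, 215.5] 0.79 229 250 202 228
scene [179.6, 238.9] 0.75 174 187 218 244
scene [268.4, 256.5] 0.71 256 281 243 274
scene [163.6, 359.6] 0.63 148 180 341 379
top [351.7, 289.9] 0.9 338 364 275 302
```

View pics/crop14.png

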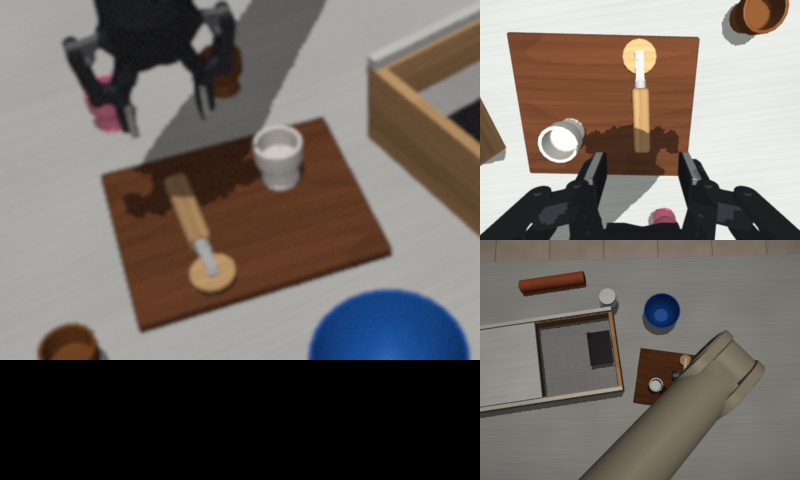

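View pics/w13.png

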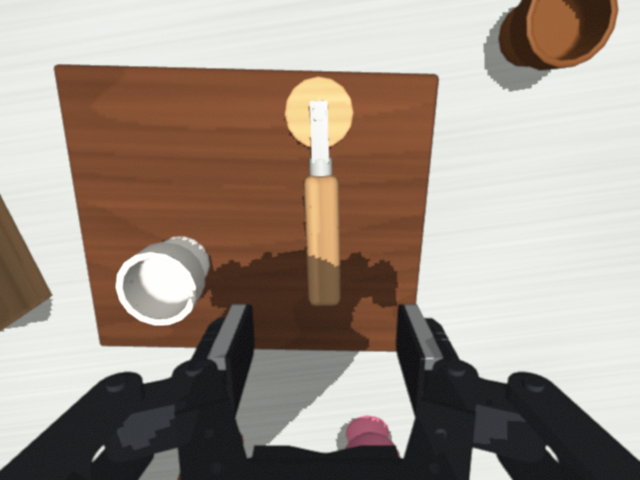

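```bash
python3 - <<'E'
from h import *
np.set_printoptions(precision=4,suppress=True)
r=shot('wrist');t=shot('top');s=shot('scene');p=telemetry.get_state();R=np.array(p['orientation'])
im=cv2.cvtColor(r['img'],cv2.COLOR_RGB2BGR)
c=cv2.resize(im[220:340,95:225],None,fx=4,fy=4,interpolation=cv2.INTER_CUBIC)
a=cv2.resize(cv2.cvtColor(t['img'],cv2.COLOR_RGB2BGR)[260:320,320:380],None,fx=4,fy=4,interpolation=cv2.INTER_CUBIC)
o=np.zeros((480,760,3),np.uint8);o[:,:520]=c;o[:240,520:760]=a;cv2.imwrite('pics/crop15.png',o)
P=tri([(r,(159,284)),(t,(351.5,290))]);print('rim tri',P)
for cam,px in((r,(159,284)),(t,(351.5,290)),(s,(269,249))):
    P=at_z(cam,px,.062);print(P,R.T@(P-p['eef_pos']))
print(p['eef_pos'])
for px in [(56,66),(437,74),(414,351),(101,345)]: print('board',at_z(r,px,.014))
P=at_z(r,(322,242),.034);print('wheel',P)
E
```

```text
rim tri [ 0.4826 -0.188   0.0535]
[ 0.4867 -0.1917  0.062 ] [-0.0169 -0.0969  0.0399]
[ 0.4815 -0.1881  0.062 ] [-0.0225 -0.0998  0.0399]
[ 0.4802 -0.1835  0.062 ] [-0.0244 -0.1041  0.0399]
[ 0.4904 -0.29    0.1019]
board [ 0.6157 -0.1435  0.014 ]
board [ 0.5804 -0.3703  0.014 ]
board [ 0.3885 -0.3437  0.014 ]
board [ 0.4253 -0.1113  0.014 ]
wheel [ 0.4903 -0.2878  0.034 ]
```

View pics/crop15.png

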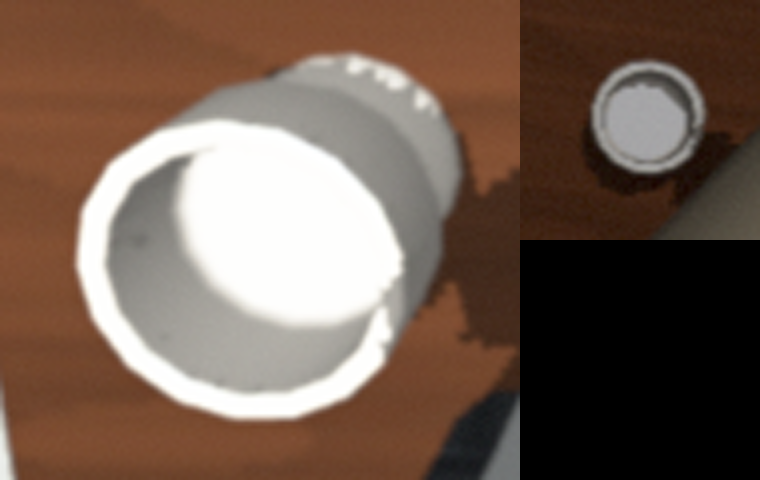

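>>> servo_tool:
  increments:
    - [-7,-33,0,0,0,0]
    - [-14,-66,0,0,0,0]
    - [-20,-99,0,0,0,0]
    - [-20,-99,0,0,0,0]
    - [-20,-99,0,0,0,0]
  gripper: 0

```text
t: 23.35
eef_pos: [0.4843, -0.1899, 0.1025]
orientation: [[0.991, -0.135, 0.0], [-0.135, -0.991, -0.0], [0.0, 0.0, -1.0]]
wrist_force: [-0.4, -0.5, -0.2]
finger_gap: 0.0859
```

```bash
python3 - <<'E'
from h import *
np.set_printoptions(precision=4,suppress=True)
r=shot('wrist','w14');t=shot('top');s=shot('scene');p=telemetry.get_state();R=np.array(p['orientation'])
print(p['eef_pos'],p['finger_gap'],p['q'])
print('pred rim',proj(r,[.4815,-.188,.062]),proj(r,[.4845,-.1895,.062]))
E
```

```text
[ 0.484  -0.1907  0.1026] 0.08544440166711458 [-30.4585  20.424   59.4068 104.4374 -19.1475  66.0471 -62.5451]
pred rim [322.3867 261.6537] [324.2712 256.467 ]
```

View pics/w14.png

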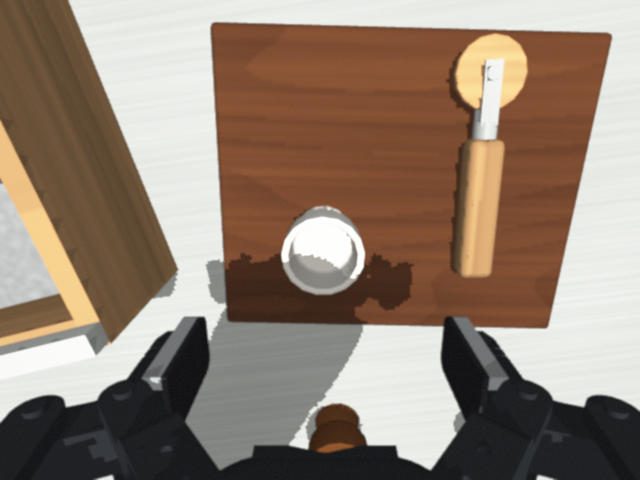

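>>> servo_tool:
  increments:
    - [1,0,25,0,0,0]
    - [1,0,50,0,0,0]
    - [1,0,75,0,0,0]
    - [1,0,92,0,0,0]
    - [1,0,102,0,0,0]
    - [1,0,107,0,0,0]
    - [1,0,107,0,0,0]

```text
t: 24.38
eef_pos: [0.4855, -0.1897, -0.0043]
orientation: [[0.991, -0.135, 0.0], [-0.135, -0.991, -0.0], [0.0, 0.0, -1.0]]
wrist_force: [0.8, -0.0, -0.6]
finger_gap: 0.0856
```

```bash
python3 - <<'E'
from h import *
r=shot('wrist','w15');s=shot('scene','s15')
p=telemetry.get_state();print(p['eef_pos'],p['wrist_force'])
o=np.zeros((480,800,3),np.uint8)
c=cv2.imread('pics/s15.png')[180:300,210:330];o[:480,:480]=cv2.resize(c,(480,480),interpolation=cv2.INTER_CUBIC)
o[:240,480:800]=cv2.resize(cv2.imread('pics/w15.png'),(320,240),interpolation=cv2.INTER_AREA)
cv2.imwrite('pics/crop16.png',o)
E
```

```text
[ 0.48573036 -0.18967754 -0.00394436] [0.08906444 0.89931901 0.03072686]
```

View pics/crop16.png

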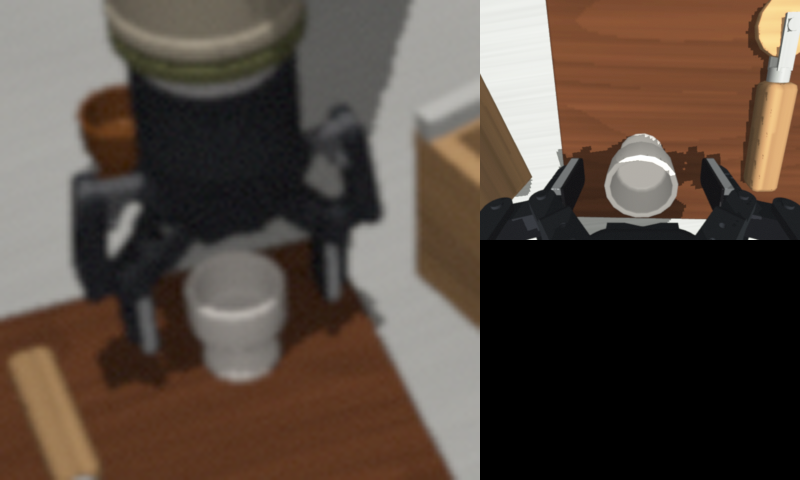

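>>> servo_tool:
  increments:
    - [0,0,0,0,0,0]
    - [0,0,0,0,0,0]
    - [0,0,0,0,0,0]
    - [0,0,0,0,0,0]
    - [0,0,0,0,0,0]
    - [0,0,0,0,0,0]
  gripper: 255

```text
t: 25.22
eef_pos: [0.4857, -0.1894, -0.0039]
orientation: [[0.991, -0.135, 0.001], [-0.135, -0.991, 0.0], [0.001, -0.0, -1.0]]
wrist_force: [-1.3, 1.7, 7.1]
finger_gap: 0.0464
```

>>> servo_tool:
  increments:
    - [0,0,-2,0,0,0]
    - [0,0,-6,0,0,0]
    - [0,0,-12,0,0,0]
    - [0,0,-20,0,0,0]
    - [0,0,-20,0,0,0]

```text
t: 25.85
eef_pos: [0.4858, -0.1897, 0.0163]
orientation: [[0.991, -0.135, 0.001], [-0.135, -0.991, -0.0], [0.001, 0.0, -1.0]]
wrist_force: [-0.2, -0.0, -0.9]
finger_gap: 0.0466
```

```bash
python3 - <<'E'
from h import *
r=shot('wrist','w16');s=shot('scene','s16')
p=telemetry.get_state();print(p['eef_pos'],p['wrist_force'],p['finger_gap'])
o=np.zeros((480,800,3),np.uint8)
c=cv2.imread('pics/s16.png')[180:300,210:330];o[:480,:480]=cv2.resize(c,(480,480),interpolation=cv2.INTER_CUBIC)
o[:240,480:800]=cv2.resize(cv2.imread('pics/w16.png'),(320,240),interpolation=cv2.INTER_AREA)
cv2.imwrite('pics/crop17.png',o)
E
```

```text
[ 0.48541379 -0.18939294  0.01560604] [ 0.9899082  -0.62341227 -0.15282932] 0.04658034580667944
```

View pics/crop17.png

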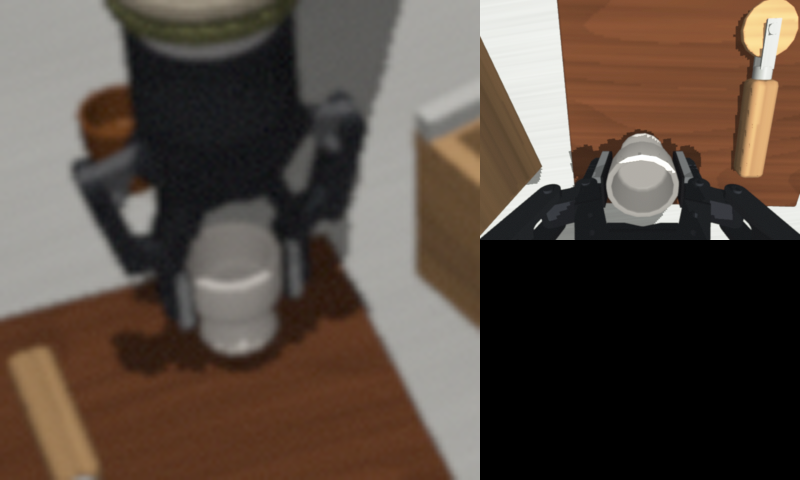

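>>> servo_tool:
  increments:
    - [0,0,-15,0,0,0]
    - [0,0,-40,0,0,0]
    - [0,0,-70,0,0,0]
    - [0,0,-100,0,0,0]
    - [0,0,-130,0,0,0]
    - [0,0,-145,0,0,0]

```text
t: 26.7
eef_pos: [0.4858, -0.19, 0.1625]
orientation: [[0.991, -0.135, 0.002], [-0.135, -0.991, -0.0], [0.002, -0.0, -1.0]]
wrist_force: [0.6, -0.5, -1.4]
finger_gap: 0.0461
```

>>> servo_tool:
  increments:
    - [3,-15,0,0,0,-0.01]
    - [8,-45,0,0,0,-0.04]
    - [14,-80,0,0,0,-0.07]
    - [21,-117,0,0,0,-0.1]
    - [28,-155,0,0,0,-0.13]
    - [35,-195,0,0,0,-0.16]
    - [42,-235,0,0,0,-0.19]
    - [49,-273,0,0,0,-0.22]
    - [55,-304,0,0,0,-0.25]
    - [57,-318,0,0,0,-0.26]

```text
t: 27.95
eef_pos: [0.5847, 0.1214, 0.1595]
orientation: [[0.992, 0.129, -0.001], [0.129, -0.992, -0.0], [-0.001, 0.0, -1.0]]
wrist_force: [-0.7, -0.8, -1.5]
finger_gap: 0.0464
```

>>> servo_tool:
  increments:
    - [0,0,0,0,0,0]
    - [0,0,20,0,0,0]
    - [0,0,40,0,0,0]
    - [0,0,60,0,0,0]
    - [0,0,70,0,0,0]
    - [0,0,70,0,0,0]

```text
t: 28.7
eef_pos: [0.5842, 0.1174, 0.0899]
orientation: [[0.992, 0.124, -0.001], [0.124, -0.992, -0.001], [-0.001, 0.0, -1.0]]
wrist_force: [1.4, -0.1, -0.5]
finger_gap: 0.0469
```

```bash
python3 - <<'E'
from h import *
np.set_printoptions(precision=4,suppress=True)
r=shot('wrist','w17');s=shot('scene','s17');t=shot('top','t17')
p=telemetry.get_state();print(p['eef_pos'],p['wrist_force'],p['finger_gap'],p['q'])
o=np.zeros((480,800,3),np.uint8)
o[:240,480:800]=cv2.resize(cv2.imread('pics/w17.png'),(320,240),interpolation=cv2.INTER_AREA)
o[240:,480:800]=cv2.resize(cv2.imread('pics/t17.png'),(320,240),interpolation=cv2.INTER_AREA)
o[:360,:480]=cv2.resize(cv2.imread('pics/s17.png')[120:300,310:550],(480,360),interpolation=cv2.INTER_CUBIC)
cv2.imwrite('pics/crop18.png',o)
E
```

```text
[0.5852 0.1178 0.0913] [ 0.4875  0.1189 -0.7667] 0.046302734084523546 [-50.2447  29.1688  48.9248  93.2308 -23.3014  68.288  -79.0208]
```

View pics/crop18.png

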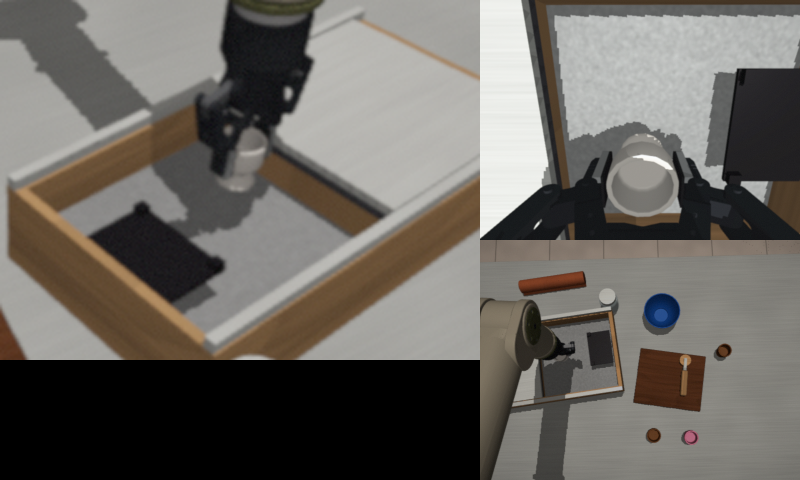

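>>> servo_tool:
  increments:
    - [0,0,10,0,0,0]
    - [0,0,24,0,0,0]
    - [0,0,38,0,0,0]
    - [0,0,48,0,0,0]
    - [0,0,55,0,0,0]
    - [0,0,59,0,0,0]
    - [0,0,59,0,0,0]

```text
t: 29.72
eef_pos: [0.5846, 0.1179, 0.0314]
orientation: [[0.992, 0.124, -0.0], [0.124, -0.992, -0.0], [-0.0, 0.0, -1.0]]
wrist_force: [0.5, 0.0, -0.3]
finger_gap: 0.0465
```

>>> servo_tool:
  increments:
    - [0,0,1,0,0,0]
    - [0,0,2,0,0,0]
    - [0,0,2,0,0,0]

```text
t: 30.1
eef_pos: [0.5847, 0.1179, 0.0296]
orientation: [[0.992, 0.124, 0.0], [0.124, -0.992, 0.0], [0.0, -0.0, -1.0]]
wrist_force: [-0.2, -0.1, -1.3]
finger_gap: 0.0465
```

>>> servo_tool:
  increments:
    - [0,0,1,0,0,0]
    - [0,0,2,0,0,0]
    - [0,0,2,0,0,0]

```text
t: 30.48
eef_pos: [0.5845, 0.1179, 0.0274]
orientation: [[0.992, 0.125, -0.0], [0.124, -0.992, -0.0], [-0.0, 0.0, -1.0]]
wrist_force: [0.5, 0.4, -0.8]
finger_gap: 0.0462
```

>>> servo_tool:
  increments:
    - [0,0,1,0,0,0]
    - [0,0,1,0,0,0]

```text
t: 30.72
eef_pos: [0.5849, 0.118, 0.0272]
orientation: [[0.992, 0.124, 0.0], [0.124, -0.992, 0.001], [0.0, -0.0, -1.0]]
wrist_force: [-2.6, -0.7, 5.4]
finger_gap: 0.0468
```

>>> servo_tool:
  increments:
    - [0,0,0,0,0,0]
    - [0,0,0,0,0,0]
    - [0,0,0,0,0,0]
    - [0,0,0,0,0,0]
  gripper: 50

```text
t: 31.22
eef_pos: [0.5846, 0.1179, 0.0264]
orientation: [[0.992, 0.124, -0.0], [0.124, -0.992, -0.0], [-0.0, 0.0, -1.0]]
wrist_force: [0.2, -0.1, -0.0]
finger_gap: 0.0686
```

>>> servo_tool:
  increments:
    - [0,0,-10,0,0,0]
    - [0,0,-30,0,0,0]
    - [0,0,-60,0,0,0]
    - [0,0,-90,0,0,0]
    - [0,0,-120,0,0,0]
    - [0,0,-140,0,0,0]
    - [0,0,-140,0,0,0]

```text
t: 32.1
eef_pos: [0.586, 0.1177, 0.1695]
orientation: [[0.992, 0.124, 0.004], [0.124, -0.992, 0.001], [0.004, -0.001, -1.0]]
wrist_force: [-0.4, 0.8, -0.2]
finger_gap: 0.0686
```

```bash
python3 - <<'E'
from h import *
np.set_printoptions(precision=4,suppress=True)
r=shot('wrist','w18');s=shot('scene','s18');t=shot('top','t18')
p=telemetry.get_state();print(p['eef_pos'],p['wrist_force'],p['finger_gap'],p['q'],p['t'])
o=np.zeros((480,800,3),np.uint8)
o[:240,480:800]=cv2.resize(cv2.imread('pics/w18.png'),(320,240),interpolation=cv2.INTER_AREA)
o[240:,480:800]=cv2.resize(cv2.imread('pics/t18.png'),(320,240),interpolation=cv2.INTER_AREA)
o[:480,:480]=cv2.resize(cv2.imread('pics/s18.png')[140:320,310:490],(480,480),interpolation=cv2.INTER_CUBIC)
cv2.imwrite('pics/crop19.png',o)
E
```

```text
[0.5842 0.1179 0.1661] [-0.1695  0.402  -0.3867] 0.06861288264975002 [-51.7159  25.4743  51.1715  87.8072 -20.1671  76.455  -81.352 ] 32.25
```

View pics/crop19.png

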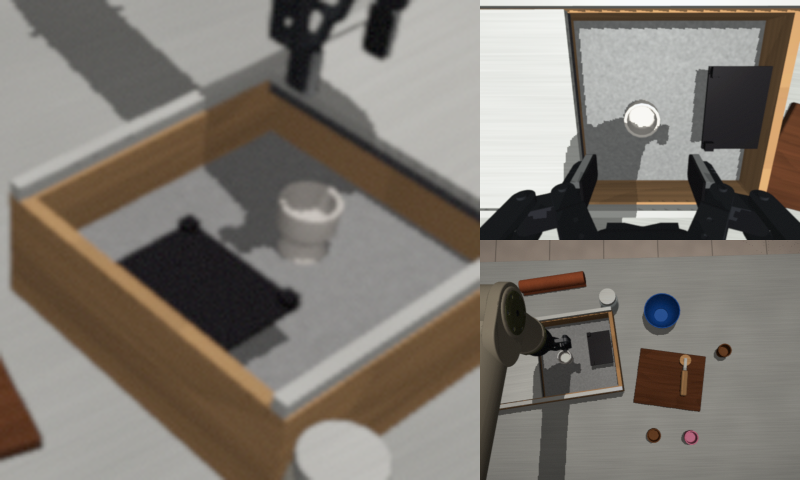

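View pics/w18.png

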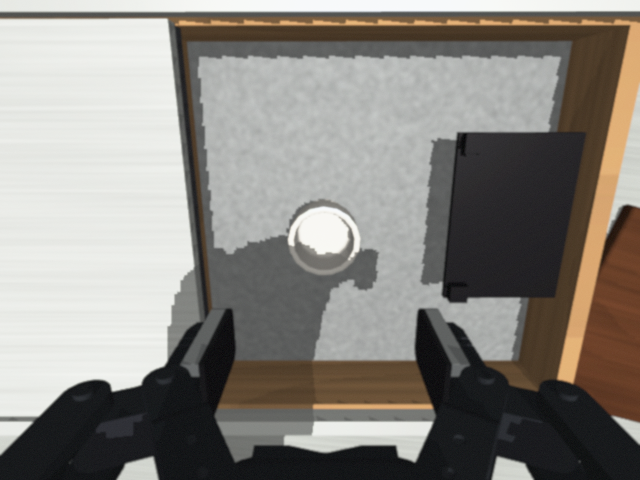

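```bash
python3 - <<'E'
from h import *
np.set_printoptions(precision=4,suppress=True)
r=shot('wrist');t=shot('top');s=shot('scene')
for nm,c in (('top',(.5877,.080,.1246)),('wrist',(.59,.0883,.1346))):
    Ti=np.linalg.inv(Tc(c))
    if nm=='wrist':
        for px in [(171,25),(178,125)]: print('door',(Ti@np.append(at_z(r,px,.111),1))[:3])
        print('right wall inner top',(Ti@np.append(at_z(r,(607,130),.1),1))[:3])
        print('cup',(Ti@np.append(at_z(r,(324,241),.093),1))[:3])
print('wheel handle',at_z(t,(410,262),.034))
for c in('top','scene'):
    for l in('pastry_wheel','bowl','jar'): print(c,l,[(d['pixel'],d['confidence']) for d in nets.recognise(c,l)[:2]])
E
python3 - <<'E'
import cv2
cv2.imwrite('pics/crop20.png',cv2.resize(cv2.imread('pics/t18.png')[130:350,80:460],(760,440),interpolation=cv2.INTER_CUBIC))
E
```

```text
door [0.1203 0.1077 0.111 ]
door [0.071  0.1102 0.111 ]
right wall inner top [ 0.0655 -0.1341  0.1   ]
cup [-0.003   0.0305  0.093 ]
wheel handle [ 0.5295 -0.2947  0.034 ]
top pastry_wheel [([406.4, 268.4], 0.6)]
top bowl [([362.8, 139.2], 0.71)]
top jar [([257.8, 116.9], 0.81)]
scene pastry_wheel [([229.0, 298.0], 0.71)]
scene bowl [([323.6, 360.5], 0.79)]
scene jar [([432.6, 332.4], 0.89), ([387.9, 245.5], 0.67)]
```

View pics/crop20.png

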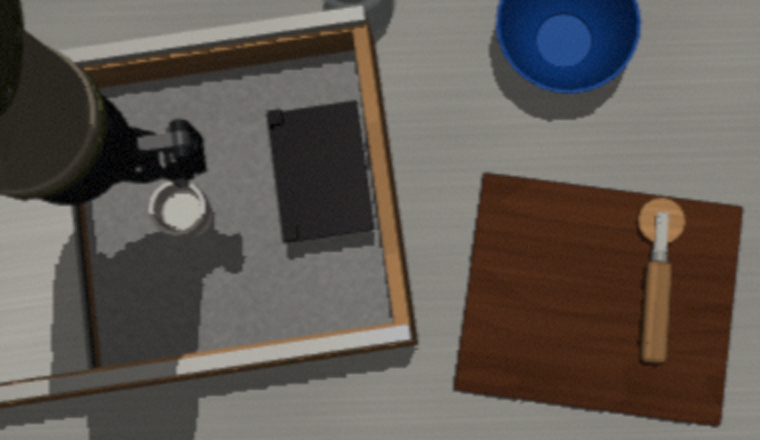

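```bash
python3 -c "
from plant import sign_off
print(sign_off())"
```

```text
the job is handed in; nothing more can be done
None
```

I pressed the catch, slid the door open, laid the pastry wheel on the board and stood the egg cup in the well, then handed the job in at about 32 s. No verdict was reported.

**Last checks**
- **Egg cup:** upright on the well floor at about cabinet (0.00, 0.03) m. It was set down until the wrist felt the floor, then released.
- **Pastry wheel:** lying on the board with its handle at about world (0.49, -0.29) m, well inside the board's edges.
- **Door:** open by 0.238 to 0.246 m. The estimates from the wrist camera, the top camera and the push distance differ by up to 8 mm, but all are above the required 0.225 m. I did not push it until I felt the stop.
- **Bowl and jar:** seen in the same places in the images, within the networks' scatter.
- **Arm:** clear of everything, with the gripper open above the well.

**Disagreements**
- **Finger length:** the real fingertips are about 35 mm above the reported TCP. Both the cameras and the first contact with the catch showed this, so I set heights by contact force with that offset.
- **Cabinet position:** the camera estimates differed by up to 8 mm, which stayed within the clearances.

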